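Brake the carton trolley, clamp the carton, release the brake

TASK

Push the red brake pedal of the small blue trolley firmly down until its rubber foot bites and the trolley stays locked by itself, then slide the yellow clamp fully home against the carton, and then flick the pedal fully up again so the trolley is free. The trolley must stay where it stands throughout, the brake foot must not be crushed by stamping on the pedal (push with no more than about 20 N), and the other things on the table must be left alone.

Things in the scene. Friction and masses are not known exactly. Their poses are not given: they have to be found in the camera images.
- rail_track: Grey track plate, 240 x 540 mm, 12 mm thick, fixed to the table, with two low aluminium rails along its y axis and a black stop at either end. Origin on the table top, midway between the rails and along their length; x points away from the pedal side, z up. The trolley does not turn: these are its axes too.
- brake_strip: Steel bar along the pedal side of the track, 26 mm wide, 520 mm long, top face 40 mm above the table; the brake foot presses on it from above and, when it bites well, holds the trolley against about 14 N. Origin: centre of its top face, axes as rail_track.
- trolley: Blue wheeled deck, 150 (track x) by 310 mm (y), top 80 mm above the table, 2.5 kg, rolling along track y with 1.2 N of drag when the brake is off. A closed carton, 130 x 140 x 70 mm high, stands on its middle, an aluminium fence on the carton's -y side. Origin: below the deck's centre at table height. It may never be more than 25 mm from its starting place.
- brake_pedal (a joint): Pedal angle, rad: 0 fully up (45 degrees above level), grows as pushed down, level at 0.785. It stays where left; moving it takes about 7 N at the pad. The foot's set screw is unknown, so it meets the strip anywhere from 0.60 to 0.98 rad; beyond that the pad stiffens by 4.5 N per mm. Push to 15-20 N: it bites and stays. Below 14 N it does not hold; from about 23 N up the foot is crushed.
- pedal_hinge (a point): Centre of the pedal's hinge axis (level, along track y), on the trolley, 75 mm above the table, 85 mm from the trolley's centre towards track -x. The pedal points from here to track -x; its sprung rubber foot sits below it, 50 mm from the hinge.
- pedal_pad (a point): Point on top of the red pedal pad, 105 mm from the hinge axis, 6 mm above the pedal's middle plane, in which the axis lies. The pad is 18 mm wide (track y), 56 mm long (81 to 137 mm from the hinge), 12 mm thick: press it from above, pinch it across its width or lift it from below; about 40 mm or more is free under it when level. Axes turn with the pedal.
- side_clamp (a joint): Travel of the yellow clamp in m: 0 fully open, 0.054 fully home against the carton (rigid stop). It slides along track -y on the trolley and takes about 5 N to move; it stays where it is left. With the brake off the trolley rolls away instead.
- clamp_face (a point): On the centre line of the outer (+y side) face of the yellow clamp plate, 150 mm above the table, 8 mm below its top edge. The plate is 110 mm wide (track x), 16 mm thick and stands upright on the deck, 74 mm tall; push this face towards track -y.
- tape_roll: Bystander: brown roll of tape, 90 mm across, 48 mm high. Origin: centre of its underside.
- part_box_a: Bystander: blue box 60 x 45 x 70 mm high, beside the track. Origin: centre of its underside.
- part_box_b: Bystander: cardboard box 50 x 70 x 50 mm high, beside the track. Origin: centre of its underside.
- glue_bottle: Bystander: white bottle, 44 mm across, 110 mm high. Origin: centre of its underside.
- marker: Bystander: black marker lying, 16 mm thick, 130 mm long. Origin: middle of its underside.
- screw_cup: Bystander: grey cup, 70 mm across, 60 mm high. Origin: centre of its underside.
- stapler: Bystander: stapler 140 x 34 x 44 mm high. Origin: centre of its underside.

How it is judged:
By the outcome, as a careful person would: the job done as asked, in the order asked, and still so for the second after the job is handed in, with the robot touching nothing.
It also fails if it takes over 61 s, if anything falls off the work surface, if the arm or the gripper's body presses on something with over 40 N, if the wrist force passes 120 N, or if a joint passes its speed limit or range.

ROBOT

A 7-joint arm with a two-finger parallel gripper is mounted at the origin on the work surface. World frame = base frame: x ahead of the robot, y to its left, z up, the work surface at z = 0. Lengths are in m, angles in rad, forces in N, time in s.
With the tool pointing down it reaches from about 0.4 to 0.85 m from the base axis. Payload 4.5 kg.
Tool frame: the origin (TCP) lies on the centre line of the jaws, within the pads' length; the fingertips stand 14 mm ahead of it and the grasp point (between the pads) lies 5 mm behind it; y points along the fingers, z is the direction in which the jaws open and shut, and the axes are right-handed (so a half turn about y gives the same grasp; the last joint's range is limited). The gripper opens to 88 mm and grips with 3 to 60 N. Pads are 18 mm wide; open, the fingers measure 123 mm over their backs; the gripper's body (75 mm by 187 mm) begins 45 mm behind the grasp point.
Start: joints at [-1.174, 0.689, -0.195, 1.565, 0.157, 0.902, -0.215], TCP at [0.222, 0.584, 0.22] pointing down, gripper open.
Joint ranges: [-3.01, 3.01], [-0.46, 2.08], [-1.47, 1.51], [0.13, 2.56], [-1, 4.14], [0.04, 2.09], [-2.66, 2.66]. Speed limits (rad/s): [2.57, 2.57, 3.14, 3.14, 3.14, 3.14, 3.14].

INTERFACE

Orientations are given as a unit quaternion [x, y, z, w].
In Python, from plant import get_state, imaging, job gives the robot as it stands.
- The arm moves only by the tool send_rows, never from a script. Its argument "motion" is a list that holds one entry, the list of rows, each a list of 7 numbers: the turn, a rotation vector about the tool's x, y, z scaled (see below), then the shift along the tool's x, y, z scaled (see below), then the gripper's target within -1 to 1 (shut at 1, half-way at 0, fully open at -1). In form: [[[rx, ry, rz, tx, ty, tz, gripper], ...]]. A call has exactly 5 rows; each row shifts and turns the commanded pose from where the row before left it, along the tool's axes as they then stand; what a row does not reach is not made up. The controller multiplies each number of a shift by 0.02 m and each number of a turn by 0.08 rad. A row lasts 1/12 s, in which the tool goes at most 41.7 mm and 7.16 degrees, less where a joint would pass 70% of its speed; a pose out of reach is approached as far as the arm can. A call with a number of a shift or a turn outside -1 to 1 is refused whole. A call with a gripper value outside its range is refused whole. The fingers move at their own pace and stop on an object; "force" is the grip in N (left out, the last holds). Time passes only in rows, so rows that do not move let the fingers close, or fill a call up. It gives the time, the measured TCP pose, the force and the opening at its end, in the units of the state.
- get_state(): the state, without advancing time (a new reading comes with each control period).
- imaging.snapshot(name): name is "side" or "top" or "wrist"; returns a dict with "img" (384x512x3 uint8, red, green, blue), "camera_matrix" (3x3 intrinsics, pixels), "R" (3x3) and "t" (3): a world point X has camera coordinates R X + t; the wrist camera has in their place "hand_eye" (4x4, takes a point from camera to tool coordinates, whose origin is the TCP and whose axes are the tool frame's). Camera axes: x right, y down, z forward; pixel columns grow to the right and rows downward; lengths in m; the calibration is good to about 2 mm. A picture is of the moment at which its call begins: read the wrist's pose just before it. There is no depth.
- job.finish_job(): hands the job in, once; it reports no verdict.
The state is a dict: "clock": time; "q": joint angles; "qd": joint speeds; "joint_torque": joint torques, N m; "tool_pos": TCP position; "eef_rot": TCP orientation; "contact_force": force on the tool from outside, world axes, zero at the start; "moment": the same for the moment, N m; "opening": opening from 0.0 (shut) to 1.0 (fully open).
Only numpy, scipy, OpenCV 4.12 (cv2) and the standard library are available. Lean on these libraries where they do the work, as an engineer would, in place of code of your own. Each camera call takes 0.05 s, during which the arm holds its last target.

## Working session

There is one attempt and no reset: what is moved stays moved. The work goes in short steps, Python scripts to look and compute and a tool call to move; the robot and the scene stay as the last step left them, time stands still between calls to the robot, and variables do not carry over. Pictures are saved under pics/ and viewed, and the job is handed in when it is done.

Besides the shell and the picture viewer there is one more tool, called after "Emit:" as a command line: name --argument value ..., lists and objects as JSON in quotes. send_rows: Moves the arm, as the interface text tells. Its arguments: {"type":"object","properties":{"motion":{"type":"array"},"force":{"type":"number"}},"required":["motion"]}

```bash
mkdir -p pics; ls
python3 - <<'E'
from plant import get_state, imaging, job
import cv2,json,numpy as np
s=get_state()
for k,v in s.items(): print(k,np.round(v,4).tolist())
for n in ["side","top","wrist"]:
    d=imaging.snapshot(n)
    cv2.imwrite(f"pics/{n}0.png",d["img"][:,:,::-1])
    np.savez(f"pics/{n}0.npz",**d)
    for k in d:
        if k!="img": print(n,k,np.round(d[k],4).tolist())
E
```

```text
pics
clock 0.0
q [-1.1742, 0.69, -0.1945, 1.5663, 0.1573, 0.9025, -0.2151]
qd [0.0011, -0.001, -0.0003, 0.0003, -0.0, 0.0011, -0.0018]
joint_torque [0.0013, -52.7566, -1.2661, -15.3425, -0.0525, 0.0065, 0.0002]
tool_pos [0.2216, 0.5837, 0.2189]
eef_rot [0.6962, -0.1276, 0.1275, -0.6949]
contact_force [0.2304, -0.2404, -0.1584]
moment [0.0018, 0.0047, -0.0149]
opening 0.9985
side camera_matrix [[430.772, 0.0, 255.1648], [0.0, 430.772, 191.8508], [0.0, 0.0, 1.0]]
side R [[0.9968, -0.0787, -0.0133], [-0.0631, -0.6749, -0.7352], [0.0488, 0.7337, -0.6777]]
side t [-0.4823, 0.0815, 1.7454]
top camera_matrix [[437.1818, 0.0, 259.385], [0.0, 437.1818, 192.6561], [0.0, 0.0, 1.0]]
top R [[0.0168, -0.9999, -0.0039], [-0.992, -0.0162, -0.1256], [0.1255, 0.0059, -0.9921]]
top t [-0.0295, 0.4734, 1.3645]
wrist camera_matrix [[281.1838, 0.0, 253.4805], [0.0, 281.1838, 192.7277], [0.0, 0.0, 1.0]]
wrist hand_eye [[0.0009, 0.9672, 0.2541, -0.0644], [-0.0007, -0.2541, 0.9672, -0.1649], [1.0, -0.0011, 0.0005, -0.0], [0.0, 0.0, 0.0, 1.0]]
```

View pics/side0.png

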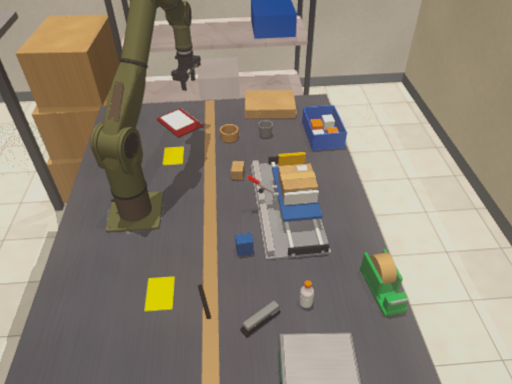

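View pics/top0.png

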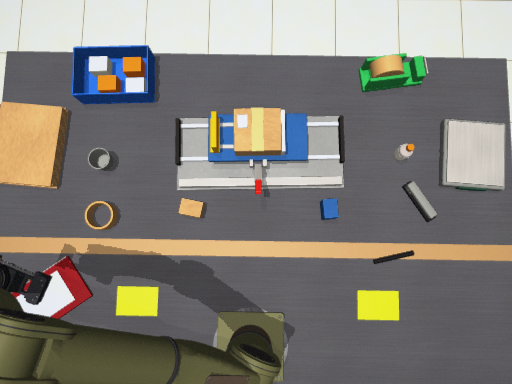

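View pics/wrist0.png

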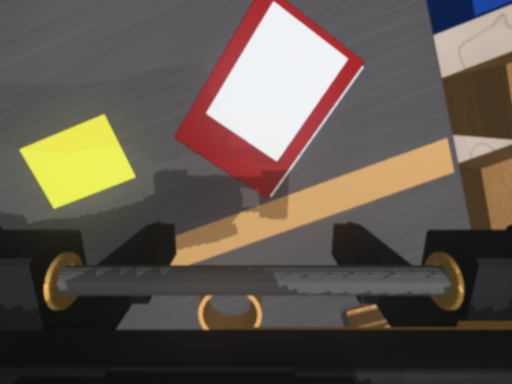

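The top view shows the track near (260,152), almost aligned with world axes. The red pedal points towards the robot at (258,186), and the yellow clamp is at (214,132). I'll measure these from masks next.

```bash
cat > h.py <<'E'
import numpy as np, cv2
from scipy.spatial.transform import Rotation as Ro
def load(n):
    d=np.load(f"pics/{n}.npz"); return {k:d[k] for k in d}
def ray(d,uv):
    R,t,K=d["R"],d["t"],d["camera_matrix"]
    v=R.T@np.linalg.solve(K,np.array([uv[0],uv[1],1.])); return -R.T@t, v/np.linalg.norm(v)
def onz(d,uv,z):
    o,v=ray(d,uv); return o+v*(z-o[2])/v[2]
def proj(d,X):
    p=d["camera_matrix"]@(d["R"]@np.array(X)+d["t"]); return p[:2]/p[2]
def tri(d1,u1,d2,u2):
    o1,v1=ray(d1,u1);o2,v2=ray(d2,u2)
    A=np.array([v1,-v2]).T; s=np.linalg.lstsq(A,o2-o1,rcond=None)[0]
    a,b=o1+s[0]*v1,o2+s[1]*v2; return (a+b)/2,np.linalg.norm(a-b)
def mask(img,kind):
    h=cv2.cvtColor(img,cv2.COLOR_RGB2HSV); H,S,V=[h[...,i].astype(int) for i in range(3)]
    if kind=="red": return (((H<6)|(H>172))&(S>150)&(V>80)).astype(np.uint8)
    if kind=="yellow": return ((H>18)&(H<28)&(S>200)&(V>100)).astype(np.uint8)
    if kind=="blue": return ((H>100)&(H<125)&(S>150)&(V>60)).astype(np.uint8)
def comps(m,roi,amin=15):
    z=np.zeros_like(m);x0,y0,x1,y1=roi;z[y0:y1,x0:x1]=m[y0:y1,x0:x1]
    c,_=cv2.findContours(z,cv2.RETR_EXTERNAL,cv2.CHAIN_APPROX_NONE)
    return [(cv2.contourArea(k),cv2.minAreaRect(k)) for k in c if cv2.contourArea(k)>amin]
E
python3 - <<'E'
from h import *
T=load("top0");S=load("side0")
cv2.imwrite("pics/topc.png",cv2.resize(T["img"][95:225,165:355],None,fx=4,fy=4,interpolation=cv2.INTER_CUBIC)[:,:,::-1])
cv2.imwrite("pics/sidec.png",cv2.resize(S["img"][140:262,225:345],None,fx=4.8,fy=4.8,interpolation=cv2.INTER_CUBIC)[:,:,::-1])
for n,d,roi in (("top",T,(170,95,350,225)),("side",S,(230,140,340,260))):
    for k in("red","yellow","blue"):
        for a,r in comps(mask(d["img"],k),roi): print(n,k,a,np.round(r[0],1),np.round(r[1],1),round(r[2],1),cv2.boxPoints(r).round(1).tolist())
E
```

```text
top red 64.5 [257.5 186.5] [13.  5.] 90.0 [[255.0, 180.0], [260.0, 180.0], [260.0, 193.0], [255.0, 193.0]]
top yellow 246.5 [214.5 131.5] [39.  7.] 90.0 [[211.0, 112.0], [218.0, 112.0], [218.0, 151.0], [211.0, 151.0]]
top blue 294.0 [328.8 208.5] [19.9 16.8] 84.3 [[319.3999938964844, 199.5], [336.20001220703125, 197.8000030517578], [338.20001220703125, 217.60000610351562], [321.3999938964844, 219.3000030517578]]
top blue 186.5 [226. 135.] [16. 12.] 90.0 [[220.0, 127.0], [232.0, 127.0], [232.0, 143.0], [220.0, 143.0]]
top blue 76.0 [225. 118.] [ 6. 14.] 90.0 [[218.0, 115.0], [232.0, 115.0], [232.0, 121.0], [218.0, 121.0]]
top blue 1337.0 [257.5 137.4] [46.1 97.6] 89.2 [[208.39999389648438, 115.0999984741211], [305.8999938964844, 113.69999694824219], [306.6000061035156, 159.8000030517578], [209.0, 161.10000610351562]]
side red 34.0 [253.1 179.6] [12.5  3.6] 33.7 [[246.89999389648438, 177.60000610351562], [248.89999389648438, 174.60000610351562], [259.29998779296875, 181.5], [257.29998779296875, 184.5]]
side yellow 231.0 [291.5 158.3] [10.4 25.7] 85.6 [[278.29998779296875, 154.10000610351562], [303.8999938964844, 152.10000610351562], [304.70001220703125, 162.5], [279.1000061035156, 164.5]]
```

```bash
ls pics
```

```text
side0.npz
side0.png
sidec.png
top0.npz
top0.png
topc.png
wrist0.npz
wrist0.png
```

View pics/topc.png

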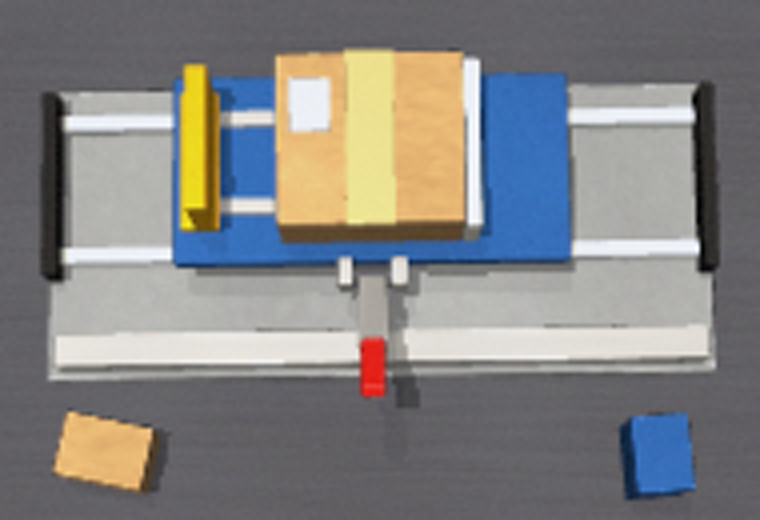

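View pics/sidec.png

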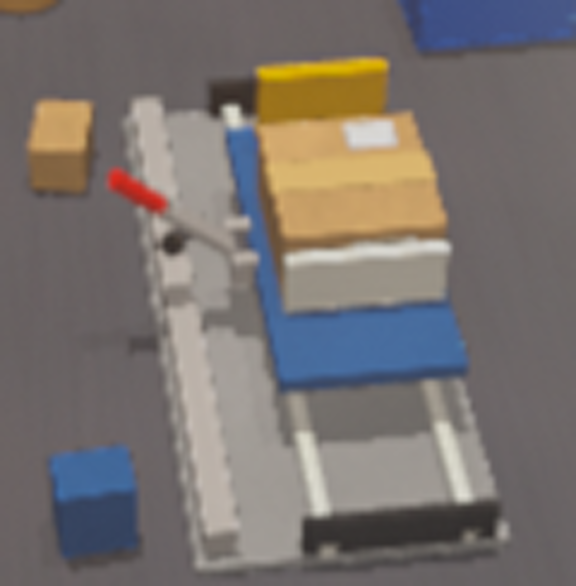

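Run:
```python
from h import *
T=load("top0");S=load("side0")
c=lambda x,y:(165+(x+.5)/4-.5,95+(y+.5)/4-.5)
s=lambda x,y:(225+(x+.5)/4.8-.5,140+(y+.5)/4.8-.5)
P=[("plateNL",c(50,380),.012),("plateNR",c(716,372),.012),("plateFR",c(708,84),.012),("stripL",c(55,366),.04),("stripR",c(707,357),.04),("stripLf",c(55,336),.04),
("deckNL",c(177,265),.08),("deckNR",c(570,261),.08),("deckFR",c(566,73),.08),("deckFL",c(175,78),.08),
("clampTopN outer",c(181,225),.158),("clampTopF outer",c(183,64),.158),("clampTopF in",c(206,64),.158),("clampTopN in",c(207,208),.158),
("padtip",c(373,396),.150),("padfar",c(373,338),.13),("lugL",c(346,270),.08),("lugR",c(400,270),.08)]
for n,uv,z in P: print(n,np.round(onz(T,uv,z),4))
a=onz(T,c(50,380),.012)-onz(T,c(716,372),.012); print("yaw",np.arctan2(-a[0],a[1]))
a=onz(T,c(177,265),.08)-onz(T,c(570,261),.08); print("yaw",np.arctan2(-a[0],a[1]))
print("tri padtip",tri(T,c(373,392),S,s(116,182)))
print("tri padbase",tri(T,c(373,340),S,s(160,204)))
print("tri clampNin",tri(T,c(195,215),S,s(258,70)))
print("tri clampF",tri(T,c(195,64),S,s(387,62)))
for n,uv,z in[("deckNR",s(283,388),.08),("deckFR",s(466,368),.08),("clampN",s(258,70),.158),("clampF",s(387,62),.158)]: print("side",n,np.round(onz(S,uv,z),4))
```

```text
plateNL [0.4816 0.2447 0.012 ]
plateNR [ 0.4969 -0.2936  0.012 ]
plateFR [ 0.7368 -0.2888  0.012 ]
stripL [0.4892 0.2357 0.04  ]
stripR [ 0.5048 -0.2813  0.04  ]
stripLf [0.5133 0.2366 0.04  ]
deckNL [0.5643 0.1364 0.08  ]
deckNR [ 0.5723 -0.1683  0.08  ]
deckFR [ 0.7227 -0.1647  0.08  ]
deckFL [0.7138 0.1426 0.08  ]
clampTopN outer [0.5786 0.1247 0.158 ]
clampTopF outer [0.7003 0.1269 0.158 ]
clampTopF in [0.7006 0.1099 0.158 ]
clampTopN in [0.5916 0.106  0.158 ]
padtip [ 0.4557 -0.0181  0.15  ]
padfar [ 0.5015 -0.0171  0.13  ]
lugL [0.5624 0.0052 0.08  ]
lugR [ 0.5631 -0.0367  0.08  ]
yaw 0.028377320932967725
yaw 0.026355329271892894
tri padtip (array([ 0.45861461, -0.01804696,  0.16205596]), np.float64(0.003053072895282117))
tri padbase (array([ 0.49705112, -0.0173585 ,  0.13595271]), np.float64(0.004062737451259731))
tri clampNin (array([0.58736422, 0.11423643, 0.16262939]), np.float64(0.004270054882855948))
tri clampF (array([0.69989284, 0.11774143, 0.16076208]), np.float64(0.0005521749072453905))
side deckNR [ 0.5761 -0.1766  0.08  ]
side deckFR [ 0.72   -0.1683  0.08  ]
side clampN [0.5903 0.1209 0.158 ]
side clampF [0.7009 0.1214 0.158 ]
```

```bash
cat >> h.py <<'E'
def st(target=None):
    from plant import get_state
    s=get_state(); R=Ro.from_quat(s["eef_rot"]).as_matrix()
    print("t",round(float(s["clock"]),3),"pos",np.round(s["tool_pos"],4),"F",np.round(s["contact_force"],2),"op",round(float(s["opening"]),3))
    print("q",np.round(s["q"],3)); print("axes x,y,z cols:\n",np.round(R,3))
    if target is not None: print("shift units",np.round(R.T@(np.array(target)-s["tool_pos"])/.02,2))
    return s,R
def turn(R,Rd): # units about tool axes
    return Ro.from_matrix(R.T@Rd).as_rotvec()/.08
yaw=.0275
ex=np.array([np.cos(yaw),np.sin(yaw),0]);ey=np.array([-np.sin(yaw),np.cos(yaw),0])
C=np.array([.6433,-.0135,0]); H=C-.085*ex+[0,0,.075]
def pad(th,r=.105,n=.006):
    f=np.pi/4-th
    return H+r*(-np.cos(f)*ex+[0,0,np.sin(f)])+n*(np.sin(f)*ex+[0,0,np.cos(f)])
E
python3 - <<'E'
from h import *
T=load("top0");S=load("side0")
s,R=st([.45,-.02,.22])
z=-ey if R[1,2]<0 else ey
y=np.array([0,0,-1.]); Rd=np.array([np.cross(y,z),y,z]).T
print("turn",turn(R,Rd)); print("H",H)
for th in (0,.3,.6,.8,1): print(th,pad(th).round(4))
for r in(.081,.137): print(r,proj(T,pad(0,r)),proj(S,pad(0,r)))
E
```

```text
t 0.15 pos [0.2217 0.5838 0.2191] F [0.08 0.84 0.05] op 1.0
q [-1.174  0.69  -0.195  1.566  0.157  0.903 -0.215]
axes x,y,z cols:
 [[ 0.935 -0.     0.355]
 [-0.355 -0.001  0.935]
 [ 0.    -1.    -0.001]]
shift units [ 2.139e+01 -1.000e-02 -2.418e+01]
turn [ 1.70921625e-02 -4.87725228e+00 -2.04241074e-03]
H [ 0.55833214 -0.01583721  0.075     ]
0 [ 0.4884 -0.0178  0.1535]
0.3 [ 0.4683 -0.0183  0.1293]
0.6 [ 0.4563 -0.0186  0.1003]
0.8 [ 0.4533 -0.0187  0.0795]
1 [ 0.4545 -0.0187  0.0585]
0.081 [257.93244058 177.51766907] [260.57956596 181.7360456 ]
0.137 [257.97605332 188.99949694] [250.1673022  174.73562917]
```

Emit:
send_rows --motion '[[[0,-1,0,0.6,0,-1,1],[0,-1,0,0.6,0,-1,1],[0,-1,0,0.6,0,-1,1],[0,-1,0,0.6,0,-1,1],[0,-0.88,0,0.6,0,-1,1]]]' --force 30

```text
clock: 0.57
tool_pos: [0.2599, 0.4737, 0.2195]
eef_rot: [0.707, 0.011, -0.012, -0.707]
contact_force: [1.2, -0.2, 0.6]
opening: 0.649
```

Run:
```python
from h import *
s,R=st([.47,-.018,.22])
```

```text
t 0.567 pos [0.2599 0.4737 0.2195] F [ 1.2  -0.22  0.56] op 0.649
q [-0.954  0.589 -0.325  1.817  0.255  0.777  0.192]
axes x,y,z cols:
 [[ 0.999 -0.    -0.033]
 [ 0.033 -0.001  0.999]
 [-0.    -1.    -0.001]]
shift units [ 9.700e+00 -1.000e-02 -2.491e+01]
```

Emit:
send_rows --motion '[[[0,0,0,0.4,0,-1,1],[0,0,0,0.4,0,-1,1],[0,0,0,0.4,0,-1,1],[0,0,0,0.4,0,-1,1],[0,0,0,0.4,0,-1,1]]]'

```text
clock: 0.98
tool_pos: [0.3032, 0.375, 0.2196]
eef_rot: [0.707, 0.01, -0.01, -0.707]
contact_force: [0.1, 0.3, 0.2]
opening: 0.268
```

Emit:
send_rows --motion '[[[0,0,0,0.4,0,-1,1],[0,0,0,0.4,0,-1,1],[0,0,0,0.4,0,-1,1],[0,0,0,0.4,0,-1,1],[0,0,0,0.4,0,-1,1]]]'

```text
clock: 1.4
tool_pos: [0.3459, 0.2762, 0.2196]
eef_rot: [0.707, 0.01, -0.01, -0.707]
contact_force: [0.6, 0.0, -0.5]
opening: 0.006
```

Emit:
send_rows --motion '[[[0,0,0,0.4,0,-1,1],[0,0,0,0.4,0,-1,1],[0,0,0,0.4,0,-1,1],[0,0,0,0.4,0,-1,1],[0,0,0,0.4,0,-1,1]]]'

```text
clock: 1.82
tool_pos: [0.3887, 0.1774, 0.2197]
eef_rot: [0.707, 0.01, -0.01, -0.707]
contact_force: [0.4, 0.1, -0.3]
opening: 0.006
```

Emit:
send_rows --motion '[[[0,0,0,0.4,0,-1,1],[0,0,0,0.4,0,-1,1],[0,0,0,0.4,0,-1,1],[0,0,0,0.4,0,-1,1],[0,0,0,0,0,-0.5,1]]]'

```text
clock: 2.23
tool_pos: [0.4241, 0.0867, 0.2195]
eef_rot: [0.707, 0.009, -0.008, -0.707]
contact_force: [0.2, 0.3, -0.0]
opening: 0.007
```

Run:
```python
from h import *
s,R=st([.478,-.018,.2])
```

```text
t 2.233 pos [0.4241 0.0867 0.2195] F [ 0.17  0.28 -0.  ] op 0.007
q [-0.052  0.464 -0.377  2.111  0.292  0.615  0.962]
axes x,y,z cols:
 [[ 1.     0.001 -0.024]
 [ 0.024 -0.001  1.   ]
 [ 0.001 -1.    -0.001]]
shift units [ 2.57  0.98 -5.3 ]
```

Emit:
send_rows --motion '[[[0,0,0,0.5,0,-1,1],[0,0,0,0.5,0,-1,1],[0,0,0,0.5,0,-1,1],[0,0,0,0.5,0.2,-1,1],[0,0,0,0.5,0.2,-1,1]]]'

```text
clock: 2.65
tool_pos: [0.4758, -0.0095, 0.2117]
eef_rot: [-0.707, -0.01, 0.01, 0.707]
contact_force: [0.5, 0.2, 0.2]
opening: 0.004
```

Emit:
send_rows --motion '[[[0,0,0,0,0,-0.3,1],[0,0,0,0,0,0,1],[0,0,0,0,0,0,1],[0,0,0,0,0,0,1],[0,0,0,0,0,0,1]]]'

```text
clock: 3.07
tool_pos: [0.4753, -0.0136, 0.212]
eef_rot: [-0.707, -0.011, 0.011, 0.707]
contact_force: [0.2, -0.3, -0.1]
opening: 0.007
```

Run:
```python
from h import *
from plant import imaging
s,R=st([.478,-.018,.2])
for n in("wrist","top"):
    d=imaging.snapshot(n); np.savez(f"pics/{n}1.npz",**d)
    im=d["img"] if n=="wrist" else cv2.resize(d["img"][95:225,165:355],None,fx=4,fy=4)
    cv2.imwrite(f"pics/{n}1.png",im[:,:,::-1])
```

```text
t 3.067 pos [ 0.4753 -0.0136  0.212 ] F [ 0.21 -0.31 -0.15] op 0.007
q [ 0.183  0.528 -0.384  2.006  0.31   0.664  1.202]
axes x,y,z cols:
 [[ 1.     0.    -0.03 ]
 [ 0.03   0.001  1.   ]
 [ 0.    -1.     0.001]]
shift units [ 0.13  0.6  -0.23]
```

View pics/wrist1.png

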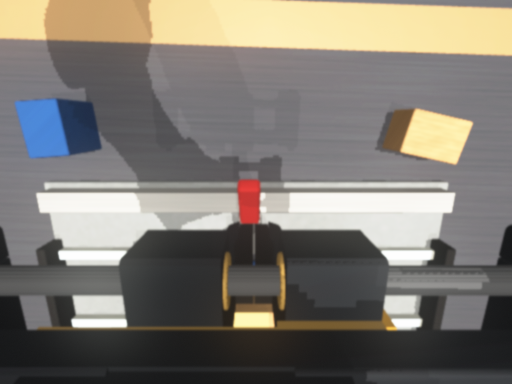

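View pics/top1.png

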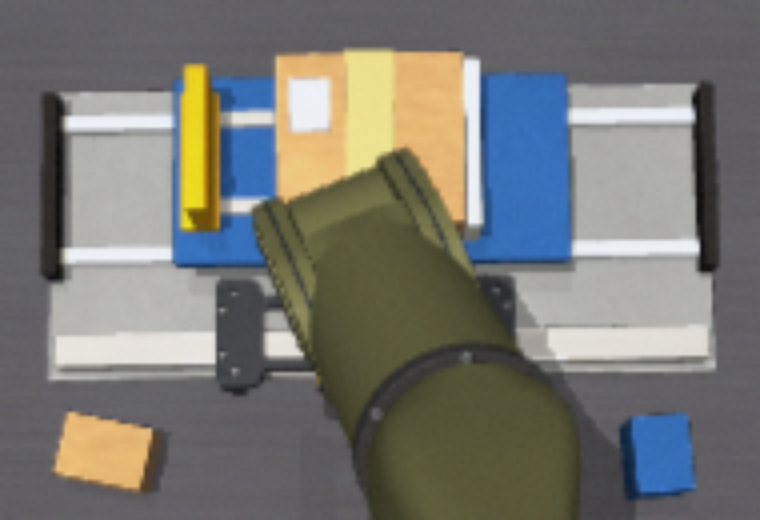

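```bash
cat >> h.py <<'E'
def wcam(d,s):
    M=np.eye(4);M[:3,:3]=Ro.from_quat(s["eef_rot"]).as_matrix();M[:3,3]=s["tool_pos"]
    W=np.linalg.inv(M@d["hand_eye"]); d["R"]=W[:3,:3];d["t"]=W[:3,3];return d
E
python3 - <<'E'
from h import *
s,R=st()
d=wcam(load("wrist1"),s)
for a,r in comps(mask(d["img"],"red"),(200,150,300,240)): print(a,r)
for r in(.081,.105,.137): print(r,proj(d,pad(0,r)),pad(0,r))
print(proj(d,pad(0,.137,-.006)))
print(onz(d,(249,180),.168), onz(d,(249,222),.13))
E
```

```text
t 3.167 pos [ 0.4756 -0.014   0.2119] F [ 0.07 -0.52 -0.07] op -0.0
q [ 0.184  0.528 -0.383  2.006  0.31   0.664  1.202]
axes x,y,z cols:
 [[ 1.    0.   -0.03]
 [ 0.03  0.    1.  ]
 [ 0.   -1.    0.  ]]
795.0 ((248.5, 201.5), (43.0, 21.0), 90.0)
0.081 [249.08067353 225.44068697] [ 0.50531918 -0.01729543  0.13651829]
0.105 [248.74605496 213.89128286] [ 0.48835504 -0.01776206  0.15348885]
0.137 [248.1961108  194.90988775] [ 0.46573617 -0.01838424  0.17611627]
[248.34404525 181.22781188]
[ 0.45620559 -0.01813887  0.168     ] [ 0.5044517  -0.01748203  0.13      ]
```

```bash
cat >> h.py <<'E'
def tcp(th,r=.112,w=.009):
    f=np.pi/4-th; p=pad(th,r)
    return p+[0,0,w*abs(np.tan(f))+.014]
E
python3 - <<'E'
from h import *
s,R=st(tcp(0)+[0,0,.01])
for th in np.arange(0,1.01,.1): print(round(th,2),tcp(th).round(4),(R.T@(tcp(th)-s["tool_pos"])/.02).round(2))
E
```

```text
t 3.167 pos [ 0.4756 -0.014   0.2119] F [ 0.07 -0.52 -0.07] op -0.0
q [ 0.184  0.528 -0.383  2.006  0.31   0.664  1.202]
axes x,y,z cols:
 [[ 1.    0.   -0.03]
 [ 0.03  0.    1.  ]
 [ 0.   -1.    0.  ]]
shift units [ 0.39  1.02 -0.2 ]
0.0 [ 0.4834 -0.0179  0.1814] [ 0.39  1.52 -0.21]
0.1 [ 0.4755 -0.0181  0.1719] [-0.01  2.   -0.2 ]
0.2 [ 0.4683 -0.0183  0.1619] [-0.37  2.5  -0.2 ]
0.3 [ 0.4621 -0.0185  0.1513] [-0.68  3.03 -0.2 ]
0.4 [ 0.4568 -0.0186  0.1403] [-0.94  3.58 -0.2 ]
0.5 [ 0.4526 -0.0187  0.1289] [-1.16  4.15 -0.2 ]
0.6 [ 0.4494 -0.0188  0.1172] [-1.32  4.73 -0.2 ]
0.7 [ 0.4473 -0.0189  0.1053] [-1.42  5.33 -0.2 ]
0.8 [ 0.4463 -0.0189  0.0935] [-1.47  5.92 -0.2 ]
0.9 [ 0.4464 -0.0189  0.0832] [-1.46  6.44 -0.2 ]
1.0 [ 0.4477 -0.0189  0.073 ] [-1.4   6.95 -0.2 ]
```

Emit:
send_rows --motion '[[[0,0,0,0.2,0.3,-0.1,1],[0,0,0,0.2,0.3,-0.1,1],[0,0,0,0,0.4,0,1],[0,0,0,0,0.2,0,1],[0,0,0,0,0.2,0,1]]]'

```text
clock: 3.58
tool_pos: [0.4834, -0.019, 0.1827]
eef_rot: [-0.707, -0.009, 0.01, 0.707]
contact_force: [0.5, 0.5, -0.0]
opening: 0.005
```

Run:
```python
from h import *
s,R=st()
for th in np.arange(0,1.01,.1): print(round(th,2),(R.T@(tcp(th)-s["tool_pos"])/.02).round(2))
```

```text
t 3.583 pos [ 0.4834 -0.019   0.1827] F [ 0.48  0.55 -0.05] op 0.005
q [ 0.171  0.583 -0.355  2.016  0.344  0.602  1.183]
axes x,y,z cols:
 [[ 1.    -0.001 -0.028]
 [ 0.028  0.     1.   ]
 [-0.001 -1.     0.   ]]
0.0 [-0.    0.06  0.06]
0.1 [-0.4   0.54  0.06]
0.2 [-0.75  1.04  0.06]
0.3 [-1.06  1.57  0.06]
0.4 [-1.33  2.12  0.06]
0.5 [-1.54  2.69  0.06]
0.6 [-1.7   3.28  0.06]
0.7 [-1.8   3.87  0.06]
0.8 [-1.85  4.46  0.06]
0.9 [-1.84  4.98  0.06]
1.0 [-1.78  5.49  0.06]
```

Emit:
send_rows --motion '[[[0,0,0,-0.22,0.25,0.05,1],[0,0,0,-0.2,0.25,0,1],[0,0,0,-0.18,0.27,0,1],[0,0,0,-0.15,0.27,0,1],[0,0,0,0,0,0,1]]]'

```text
clock: 4.0
tool_pos: [0.4672, -0.0186, 0.1619]
eef_rot: [0.707, 0.009, -0.011, -0.707]
contact_force: [-0.3, 0.4, -0.5]
opening: 0.002
```

Run:
```python
from h import *
s,R=st()
for th in np.arange(0.2,1.01,.1): print(round(th,2),(R.T@(tcp(th)-s["tool_pos"])/.02).round(2))
```

```text
t 4.0 pos [ 0.4672 -0.0186  0.1619] F [-0.26  0.39 -0.52] op 0.002
q [ 0.15   0.6   -0.326  2.081  0.374  0.518  1.148]
axes x,y,z cols:
 [[ 1.    -0.003 -0.028]
 [ 0.028 -0.     1.   ]
 [-0.003 -1.    -0.   ]]
0.2 [0.06 0.   0.01]
0.3 [-0.25  0.53  0.01]
0.4 [-0.51  1.08  0.01]
0.5 [-0.72  1.65  0.01]
0.6 [-0.88  2.24  0.01]
0.7 [-0.99  2.83  0.01]
0.8 [-1.03  3.43  0.01]
0.9 [-1.03  3.94  0.01]
1.0 [-0.96  4.45  0.01]
```

Run:
```python
from h import *
from plant import imaging
s,R=st()
im=[]
for n in("wrist","side"):
    d=imaging.snapshot(n); np.savez(f"pics/{n}2.npz",**d)
    im.append(d["img"][100:300,120:380] if n=="wrist" else cv2.resize(d["img"][150:220,225:316],(260,200),interpolation=cv2.INTER_CUBIC))
cv2.imwrite("pics/v2.png",cv2.resize(np.hstack(im),(780,300))[:,:,::-1])
```

```text
t 4.0 pos [ 0.4672 -0.0186  0.1619] F [-0.26  0.39 -0.52] op 0.002
q [ 0.15   0.6   -0.326  2.081  0.374  0.518  1.148]
axes x,y,z cols:
 [[ 1.    -0.003 -0.028]
 [ 0.028 -0.     1.   ]
 [-0.003 -1.    -0.   ]]
```

View pics/v2.png

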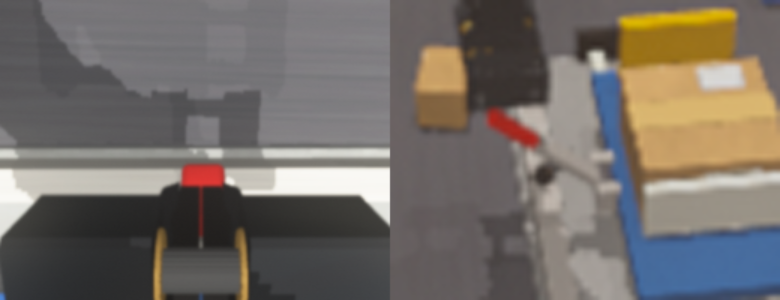

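The closed fingers sit just above the pad, which is still near its raised angle, and there is no force yet. I'll keep following the arc.

Emit:
send_rows --motion '[[[0,0,0,0,0.2,0,1],[0,0,0,-0.1,0.2,0,1],[0,0,0,-0.1,0.2,0,1],[0,0,0,0,0,0,1],[0,0,0,0,0,0,1]]]'

```text
clock: 4.52
tool_pos: [0.4647, -0.0185, 0.1507]
eef_rot: [0.707, 0.01, -0.01, -0.707]
contact_force: [-1.0, 0.4, -0.2]
opening: 0.007
```

Run:
```python
from h import *
from plant import imaging
s,R=st()
im=[]
for n in("wrist","side"):
    d=imaging.snapshot(n); np.savez(f"pics/{n}3.npz",**d)
    im.append(d["img"][100:300,120:380] if n=="wrist" else cv2.resize(d["img"][150:220,225:316],(260,200),interpolation=cv2.INTER_CUBIC))
    print(comps(mask(d["img"],"red"),(200,130,300,240)))
cv2.imwrite("pics/v3.png",cv2.resize(np.hstack(im),(780,300))[:,:,::-1])
```

```text
t 4.517 pos [ 0.4647 -0.0185  0.1507] F [-1.01  0.39 -0.23] op 0.007
q [ 0.138  0.616 -0.308  2.101  0.391  0.479  1.131]
axes x,y,z cols:
 [[ 1.    -0.    -0.028]
 [ 0.028 -0.     1.   ]
 [-0.    -1.    -0.   ]]
[(140.0, ((255.68002319335938, 223.74002075195312), (22.399999618530273, 22.600000381469727), 53.13010025024414))]
[(22.0, ((253.30003356933594, 179.90000915527344), (11.180339813232422, 3.130495071411133), 26.56505012512207))]
```

View pics/v3.png

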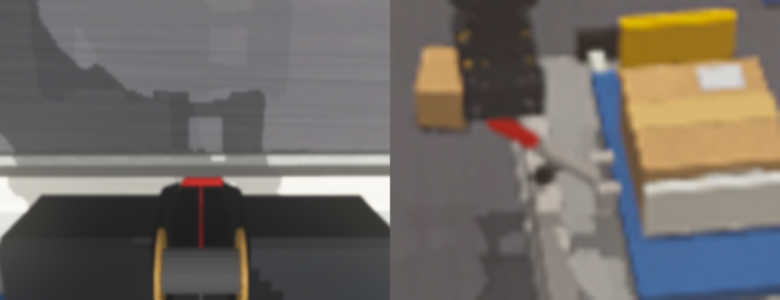

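Run:
```python
from h import *
S=load("side3");S0=load("side0")
for th in (0,.1,.2,.3,.4): print(th,[proj(S,pad(th,r,n)).round(1).tolist() for r,n in((.081,.006),(.137,.006),(.137,-.006))], tcp(th).round(3))
a=[cv2.resize(d["img"][155:205,225:285],(390,325),interpolation=cv2.INTER_NEAREST) for d in(S0,S)]
cv2.imwrite("pics/v3b.png",np.hstack(a)[:,:,::-1])
```

```text
0 [[260.6, 181.7], [250.2, 174.7], [248.0, 176.6]] [ 0.483 -0.018  0.181]
0.1 [[259.1, 182.9], [247.7, 176.9], [245.8, 178.9]] [ 0.475 -0.018  0.172]
0.2 [[257.7, 184.2], [245.5, 179.2], [243.9, 181.3]] [ 0.468 -0.018  0.162]
0.3 [[256.6, 185.6], [243.7, 181.6], [242.3, 183.8]] [ 0.462 -0.018  0.151]
0.4 [[255.6, 187.1], [242.1, 184.1], [241.1, 186.3]] [ 0.457 -0.019  0.14 ]
```

View pics/v3b.png

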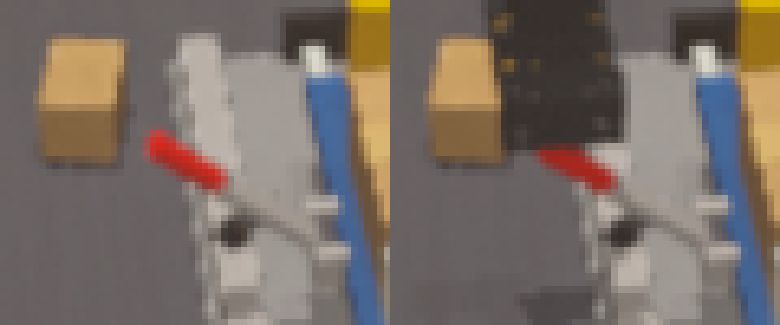

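Run:
```python
from h import *
S=load("side3");s,R=st();W=wcam(load("wrist3"),s)
p=s["tool_pos"]
for dx in(-.009,.009):
  for dy in (-.0175,.0175):
    X=p+dx*ex+dy*ey-[0,0,.014]; print(dx,dy,proj(S,X).round(1),proj(W,X).round(1))
cv2.imwrite("pics/w3.png",cv2.resize(W["img"][180:320,150:350],(800,560),interpolation=cv2.INTER_NEAREST)[:,:,::-1])
```

```text
t 4.617 pos [ 0.4647 -0.0185  0.1508] F [-0.02 -0.61 -0.07] op 0.005
q [ 0.138  0.616 -0.309  2.101  0.391  0.479  1.131]
axes x,y,z cols:
 [[ 1.    -0.    -0.028]
 [ 0.028 -0.     1.   ]
 [-0.    -1.     0.   ]]
-0.009 -0.0175 [248.2 185.7] [227.5 204.9]
-0.009 0.0175 [247.4 179.8] [280.  204.9]
0.009 -0.0175 [252.9 185.4] [228.1 230.2]
0.009 0.0175 [252.  179.4] [279.4 230.1]
```

View pics/w3.png

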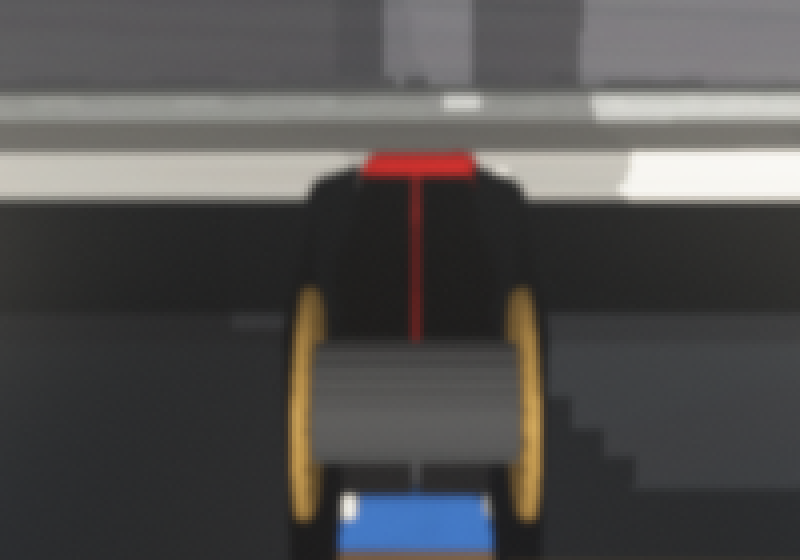

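Run:
```python
from h import *
s,R=st();W=wcam(load("wrist3"),s)
s1=dict(eef_rot=s["eef_rot"],tool_pos=np.array([.4755,-.0138,.212]))
W1=wcam(load("wrist1"),s1)
for th in(0,.1,.2,.3,.4): print(th,[proj(W,pad(th,r,n)).round(1).tolist() for r,n in((.137,.006),(.137,-.006))])
print(W["hand_eye"][:3,3], "cam pos",-W["R"].T@W["t"])
for dz in(-.014,0,.014):
  for dx in(-.009,-.005,0,.005,.009): print(dz,dx,proj(W,s["tool_pos"]+dx*ex+[0,0,dz]).round(1))
# triangulate far lower corner of tip: wrist1 (249,180) wrist3 (255,217)
print(tri(W1,(249,179.7),W,(254.7,217.8)))
```

```text
t 4.617 pos [ 0.4647 -0.0185  0.1508] F [-0.02 -0.61 -0.07] op 0.005
q [ 0.138  0.616 -0.309  2.101  0.391  0.479  1.131]
axes x,y,z cols:
 [[ 1.    -0.    -0.028]
 [ 0.028 -0.     1.   ]
 [-0.    -1.     0.   ]]
0 [[254.1, 244.2], [254.1, 223.8]]
0.1 [[254.1, 221.0], [254.0, 203.4]]
0.2 [[254.0, 201.0], [254.0, 186.3]]
0.3 [[254.0, 184.4], [253.9, 172.4]]
0.4 [[253.9, 170.9], [253.9, 161.7]]
[-0.06442926 -0.16489656 -0.00029378] cam pos [ 0.40037977 -0.02060697  0.31576811]
-0.014 -0.009 [253.7 204.9]
-0.014 -0.005 [253.8 210.6]
-0.014 0 [253.8 217.7]
-0.014 0.005 [253.8 224.6]
-0.014 0.009 [253.8 230.1]
0 -0.009 [253.8 211.6]
0 -0.005 [253.8 217.7]
0 0 [253.8 225.3]
0 0.005 [253.8 232.7]
0 0.009 [253.8 238.6]
0.014 -0.009 [253.8 219.4]
0.014 -0.005 [253.8 226. ]
0.014 0 [253.8 234.1]
0.014 0.005 [253.9 242.1]
0.014 0.009 [253.9 248.4]
(array([ 0.45932874, -0.01808327,  0.15200122]), np.float64(8.940646481120507e-05))
```

Emit:
send_rows --motion '[[[0,0,0,0,0.1,0,1],[0,0,0,0,0.1,0,1],[0,0,0,0,0.1,0,1],[0,0,0,0,0,0,1],[0,0,0,0,0,0,1]]]'

```text
clock: 5.03
tool_pos: [0.4606, -0.0189, 0.1448]
eef_rot: [0.708, 0.007, -0.013, -0.706]
contact_force: [-7.1, 0.9, 9.5]
opening: 0.004
```

Run:
```python
from h import *
from plant import imaging
s,R=st()
W=imaging.snapshot("wrist");S=imaging.snapshot("side");np.savez("pics/wrist4.npz",**W);np.savez("pics/side4.npz",**S)
a=[cv2.resize(W["img"][180:320,180:320],(390,390),interpolation=cv2.INTER_NEAREST),cv2.resize(S["img"][155:205,225:275],(390,390),interpolation=cv2.INTER_NEAREST)]
cv2.imwrite("pics/v4.png",np.hstack(a)[:,:,::-1])
```

```text
t 5.033 pos [ 0.4606 -0.0189  0.1448] F [-7.08  0.88  9.52] op 0.004
q [ 0.132  0.625 -0.3    2.111  0.397  0.466  1.125]
axes x,y,z cols:
 [[ 1.    -0.008 -0.028]
 [ 0.028 -0.002  1.   ]
 [-0.008 -1.    -0.001]]
```

View pics/v4.png

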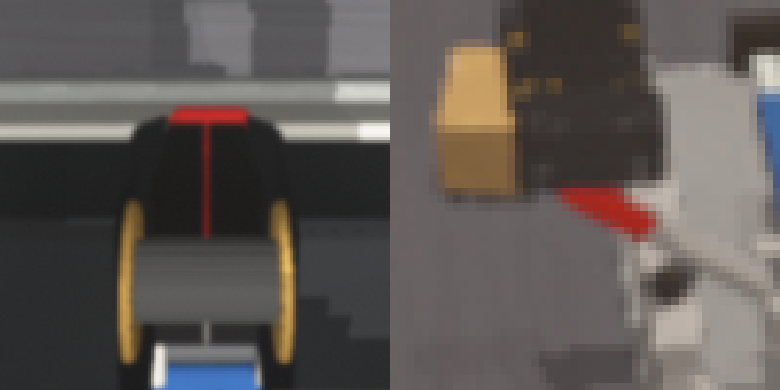

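Run:
```python
from h import *
S=load("side4");s,R=st();p=s["tool_pos"]
for dz in (.05,.04,.03): print(dz,[proj(S,p+dx*ex-.0935*ey+[0,0,dz]).round(1).tolist() for dx in(-.0375,.0375)])
print([proj(S,p+dx*ex-.0175*ey-[0,0,.014]).round(1).tolist() for dx in(-.009,.009)])
for th in(0,.1): print(th, proj(S,pad(th,.137)),proj(S,pad(th,.137,-.006)),proj(S,pad(th,.081)),proj(S,pad(th,.081,-.006)))
a=cv2.resize(S["img"][150:210,225:295],(770,600),interpolation=cv2.INTER_CUBIC)
a=cv2.convertScaleAbs(a,alpha=1.8,beta=20)
cv2.imwrite("pics/s4.png",a[:,:,::-1])
```

```text
t 5.133 pos [ 0.4606 -0.0189  0.1448] F [-8.04  0.64  9.67] op 0.008
q [ 0.132  0.625 -0.3    2.111  0.397  0.466  1.124]
axes x,y,z cols:
 [[ 1.    -0.008 -0.028]
 [ 0.028 -0.002  1.   ]
 [-0.008 -1.    -0.001]]
0.05 [[240.8, 188.5], [261.5, 186.8]]
0.04 [[240.9, 190.5], [261.5, 188.9]]
0.03 [[241.0, 192.6], [261.5, 190.9]]
[[247.2, 187.0], [251.9, 186.6]]
0 [250.1673022  174.73562917] [247.99729117 176.60952755] [260.57956596 181.7360456 ] [258.41577253 183.55511411]
0.1 [247.70587002 176.88592929] [245.78907793 178.88689535] [259.07905701 182.9439101 ] [257.15398327 184.89169785]
```

View pics/s4.png

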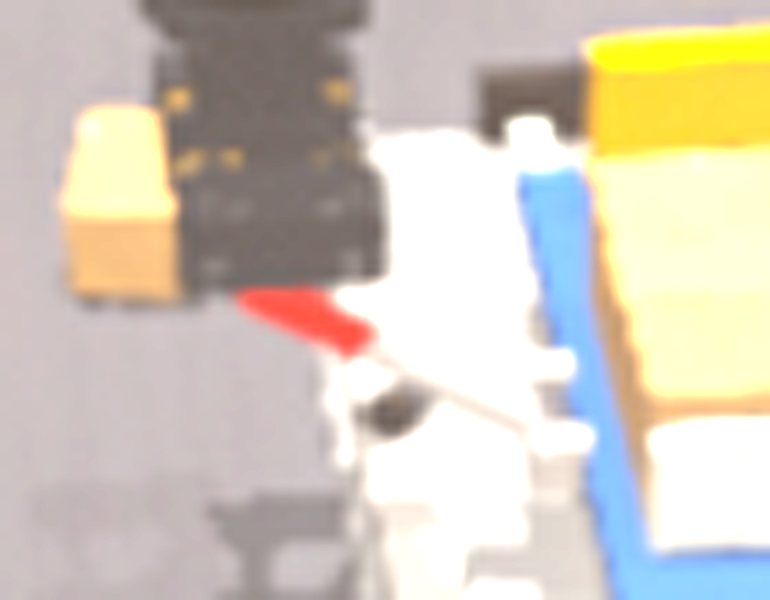

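Pressing axially on the pad's tip corner gives (-7, 9) N with no pedal movement. Both the wrist and side views suggest the real fingertips are about 30 mm shorter than my assumption. I'll back off, move in by about 20 mm, and set the height from contact instead.

Emit:
send_rows --motion '[[[0,0,0,0,-0.7,0,1],[0,0,0,0,-0.7,0,1],[0,0,0,0.5,0,0,1],[0,0,0,0.5,0,0,1],[0,0,0,0,0,0,1]]]'

```text
clock: 5.55
tool_pos: [0.487, -0.0177, 0.1732]
eef_rot: [-0.707, -0.011, 0.009, 0.707]
contact_force: [0.8, 0.5, -1.1]
opening: 0.002
```

Run:
```python
from h import *
from plant import imaging
s,R=st()
W=imaging.snapshot("wrist");S=imaging.snapshot("side");np.savez("pics/wrist5.npz",**W);np.savez("pics/side5.npz",**S)
a=[cv2.resize(W["img"][180:320,180:320],(390,390),interpolation=cv2.INTER_NEAREST),cv2.resize(S["img"][155:205,225:275],(390,390),interpolation=cv2.INTER_NEAREST)]
cv2.imwrite("pics/v5.png",np.hstack(a)[:,:,::-1])
```

```text
t 5.55 pos [ 0.487  -0.0177  0.1732] F [ 0.82  0.47 -1.08] op 0.002
q [ 0.162  0.6   -0.345  2.02   0.357  0.576  1.169]
axes x,y,z cols:
 [[ 1.     0.003 -0.027]
 [ 0.027  0.001  1.   ]
 [ 0.003 -1.     0.001]]
```

View pics/v5.png

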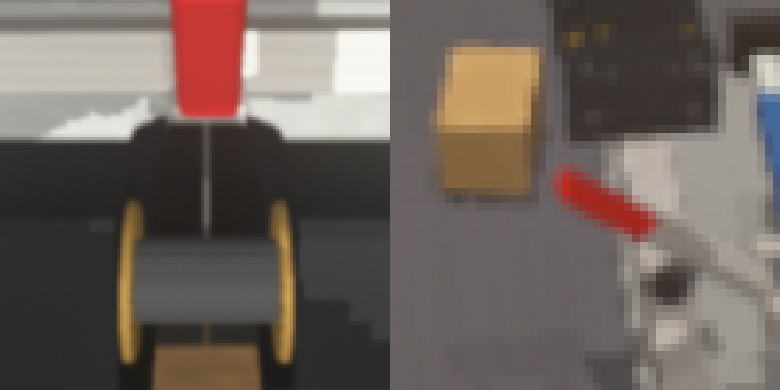

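Emit:
send_rows --motion '[[[0,0,0,0,0.3,0,1],[0,0,0,0,0.3,0,1],[0,0,0,0,0.3,0,1],[0,0,0,0,0.2,0,1],[0,0,0,0,0,0,1]]]'

```text
clock: 6.07
tool_pos: [0.4839, -0.018, 0.1497]
eef_rot: [0.707, 0.009, -0.011, -0.707]
contact_force: [0.3, 0.5, 0.7]
opening: 0.004
```

Emit:
send_rows --motion '[[[0,0,0,0,0.1,0,1],[0,0,0,0,0.1,0,1],[0,0,0,0,0.1,0,1],[0,0,0,0,0,0,1],[0,0,0,0,0,0,1]]]'

```text
clock: 6.48
tool_pos: [0.4849, -0.018, 0.1449]
eef_rot: [-0.707, -0.01, 0.01, 0.707]
contact_force: [-0.8, -0.4, -0.1]
opening: 0.005
```

Emit:
send_rows --motion '[[[0,0,0,0,0.1,0,1],[0,0,0,0,0.1,0,1],[0,0,0,0,0.1,0,1],[0,0,0,0,0,0,1],[0,0,0,0,0,0,1]]]'

```text
clock: 6.9
tool_pos: [0.4848, -0.018, 0.1387]
eef_rot: [-0.707, -0.01, 0.01, 0.707]
contact_force: [0.0, -0.2, -0.6]
opening: 0.003
```

Emit:
send_rows --motion '[[[0,0,0,0,0.1,0,1],[0,0,0,0,0.1,0,1],[0,0,0,0,0.1,0,1],[0,0,0,0,0,0,1],[0,0,0,0,0,0,1]]]'

```text
clock: 7.32
tool_pos: [0.4848, -0.018, 0.1327]
eef_rot: [-0.707, -0.01, 0.01, 0.707]
contact_force: [-0.3, 0.3, 0.3]
opening: 0.001
```

Run:
```python
from h import *
from plant import imaging
s,R=st()
W=imaging.snapshot("wrist");S=imaging.snapshot("side");np.savez("pics/wrist6.npz",**W);np.savez("pics/side6.npz",**S)
a=[cv2.resize(W["img"][180:320,180:320],(390,390),interpolation=cv2.INTER_NEAREST),cv2.resize(S["img"][155:205,225:275],(390,390),interpolation=cv2.INTER_NEAREST)]
cv2.imwrite("pics/v6.png",np.hstack(a)[:,:,::-1])
```

```text
t 7.317 pos [ 0.4848 -0.018   0.1327] F [-0.26  0.3   0.33] op 0.001
q [ 0.126  0.666 -0.293  2.06   0.405  0.47   1.126]
axes x,y,z cols:
 [[ 1.    -0.    -0.028]
 [ 0.028  0.     1.   ]
 [-0.    -1.     0.   ]]
```

View pics/v6.png

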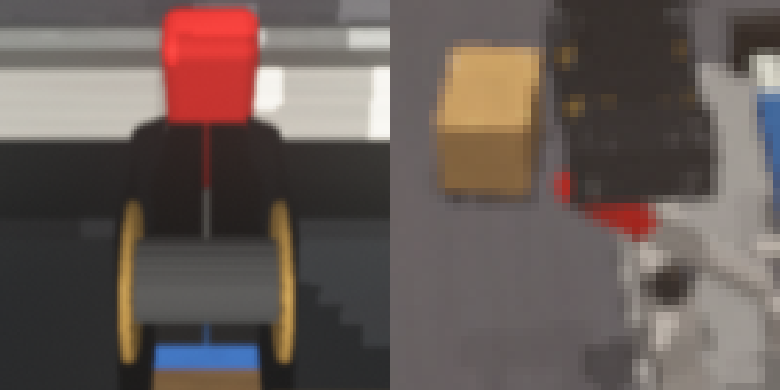

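Emit:
send_rows --motion '[[[0,0,0,0,0.1,0,1],[0,0,0,0,0.1,0,1],[0,0,0,0,0.1,0,1],[0,0,0,0,0,0,1],[0,0,0,0,0,0,1]]]'

```text
clock: 7.83
tool_pos: [0.4858, -0.0181, 0.1273]
eef_rot: [0.707, 0.01, -0.009, -0.707]
contact_force: [0.6, 0.0, 4.6]
opening: 0.007
```

Run:
```python
from h import *
from plant import imaging
s,R=st()
W=imaging.snapshot("wrist");S=imaging.snapshot("side");np.savez("pics/wrist7.npz",**W);np.savez("pics/side7.npz",**S)
a=[cv2.resize(W["img"][180:320,180:320],(390,390),interpolation=cv2.INTER_NEAREST),cv2.resize(S["img"][155:205,225:275],(390,390),interpolation=cv2.INTER_NEAREST)]
cv2.imwrite("pics/v7.png",np.hstack(a)[:,:,::-1])
```

```text
t 7.833 pos [ 0.4858 -0.0181  0.1273] F [0.56 0.04 4.61] op 0.007
q [ 0.12   0.675 -0.284  2.064  0.412  0.454  1.12 ]
axes x,y,z cols:
 [[ 1.     0.002 -0.027]
 [ 0.027 -0.     1.   ]
 [ 0.002 -1.    -0.   ]]
```

View pics/v7.png

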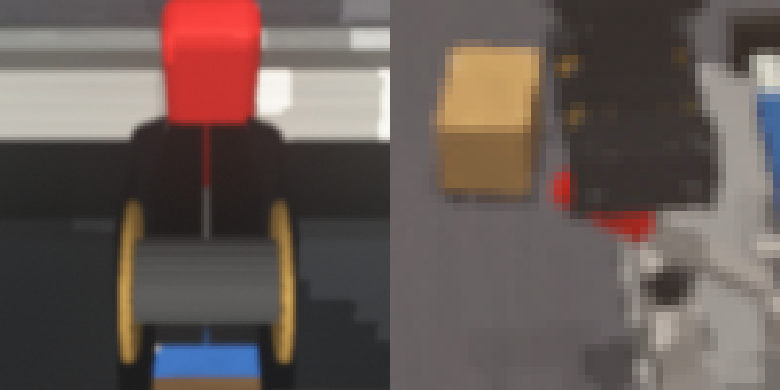

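Contact: 4.6 N upward at TCP z ≈ 0.127, with the finger edge on the pad near r ≈ 0.11. Now I'll follow the pedal arc down.

Emit:
send_rows --motion '[[[0,0,0,-0.2,0.24,0,1],[0,0,0,-0.2,0.24,0,1],[0,0,0,-0.18,0.25,0,1],[0,0,0,-0.17,0.25,0,1],[0,0,0,0,0,0,1]]]'

```text
clock: 8.35
tool_pos: [0.4716, -0.0181, 0.1071]
eef_rot: [-0.707, -0.011, 0.009, 0.707]
contact_force: [4.5, -0.6, 2.1]
opening: 0.008
```

```bash
cat > look.py <<'E'
import sys
from h import *
from plant import imaging
k=sys.argv[1]
s,R=st()
W=imaging.snapshot("wrist");S=imaging.snapshot("side");np.savez(f"pics/wrist{k}.npz",**W);np.savez(f"pics/side{k}.npz",**S)
a=[cv2.resize(W["img"][140:320,160:340],(390,390),interpolation=cv2.INTER_NEAREST),cv2.resize(S["img"][155:205,225:275],(390,390),interpolation=cv2.INTER_NEAREST)]
cv2.imwrite(f"pics/v{k}.png",np.hstack(a)[:,:,::-1])
E
python3 look.py 8
```

```text
t 8.35 pos [ 0.4716 -0.0181  0.1071] F [ 4.53 -0.63  2.12] op 0.008
q [ 0.092  0.699 -0.241  2.121  0.444  0.364  1.087]
axes x,y,z cols:
 [[ 1.     0.003 -0.028]
 [ 0.028  0.001  1.   ]
 [ 0.003 -1.     0.001]]
```

View pics/v8.png

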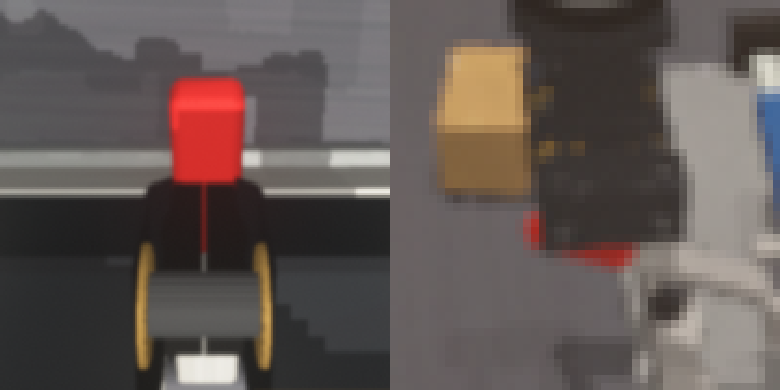

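Emit:
send_rows --motion '[[[0,0,0,-0.15,0.26,0,1],[0,0,0,-0.14,0.27,0,1],[0,0,0,-0.13,0.27,0,1],[0,0,0,0,0,0,1],[0,0,0,0,0,0,1]]]'

```text
clock: 8.87
tool_pos: [0.4615, -0.0184, 0.0911]
eef_rot: [-0.707, -0.01, 0.01, 0.707]
contact_force: [2.6, -0.6, 2.4]
opening: 0.004
```

```bash
python3 look.py 9
```

```text
t 8.867 pos [ 0.4615 -0.0184  0.0911] F [ 2.56 -0.64  2.38] op 0.004
q [ 0.067  0.724 -0.203  2.157  0.466  0.301  1.064]
axes x,y,z cols:
 [[ 1.    -0.    -0.028]
 [ 0.028  0.     1.   ]
 [-0.    -1.     0.   ]]
```

View pics/v9.png

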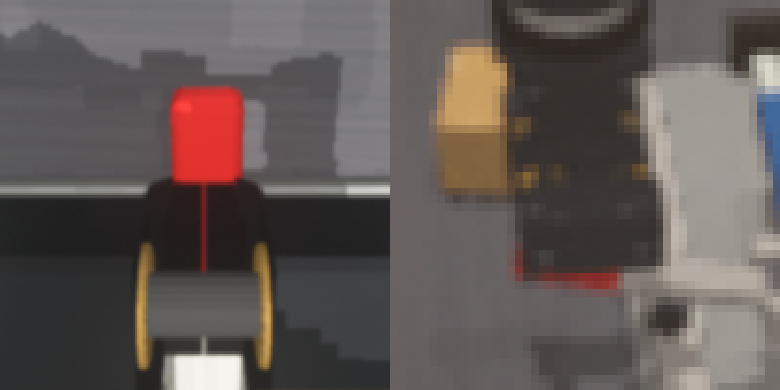

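Run:
```python
from h import *
S=load("side9")
for th in np.arange(0,1.1,.1): print(round(th,1),proj(S,pad(th,.081,-.006)-.009*ey).round(1),proj(S,pad(th,.137,-.006)-.009*ey).round(1),(tcp(th)*1000).round(1))
```

```text
0.0 [258.7 185.1] [248.2 178.1] [483.4 -17.9 181.4]
0.1 [257.4 186.4] [246.  180.4] [475.5 -18.1 171.9]
0.2 [256.3 187.8] [244.1 182.8] [468.3 -18.3 161.9]
0.3 [255.4 189.3] [242.5 185.3] [462.1 -18.5 151.3]
0.4 [254.7 190.8] [241.3 187.9] [456.8 -18.6 140.3]
0.5 [254.2 192.3] [240.4 190.5] [452.6 -18.7 128.9]
0.6 [253.9 193.8] [239.8 193.1] [449.4 -18.8 117.2]
0.7 [253.8 195.4] [239.7 195.6] [447.3 -18.9 105.3]
0.8 [253.9 196.8] [239.8 198.2] [446.3 -18.9  93.5]
0.9 [254.2 198.3] [240.3 200.6] [446.4 -18.9  83.2]
1.0 [254.7 199.7] [241.1 203. ] [447.7 -18.9  73. ]
```

Emit:
send_rows --motion '[[[0,0,0,-0.08,0.2,0,1],[0,0,0,-0.08,0.2,0,1],[0,0,0,-0.06,0.2,0,1],[0,0,0,0,0,0,1],[0,0,0,0,0,0,1]]]'

```text
clock: 9.38
tool_pos: [0.4561, -0.0187, 0.079]
eef_rot: [0.707, 0.009, -0.011, -0.707]
contact_force: [2.4, -0.6, 2.9]
opening: 0.006
```

Emit:
send_rows --motion '[[[0,0,0,-0.02,0.05,0,1],[0,0,0,-0.02,0.05,0,1],[0,0,0,0,0,0,1],[0,0,0,0,0,0,1],[0,0,0,0,0,0,1]]]'

```text
clock: 9.8
tool_pos: [0.4558, -0.0187, 0.0772]
eef_rot: [-0.707, -0.009, 0.01, 0.707]
contact_force: [2.1, 0.5, 3.5]
opening: 0.01
```

```bash
python3 look.py 10
```

```text
t 9.8 pos [ 0.4558 -0.0187  0.0772] F [2.13 0.48 3.52] op 0.01
q [ 0.045  0.748 -0.168  2.181  0.484  0.247  1.048]
axes x,y,z cols:
 [[ 1.    -0.001 -0.028]
 [ 0.028  0.     1.   ]
 [-0.001 -1.     0.   ]]
```

View pics/v10.png

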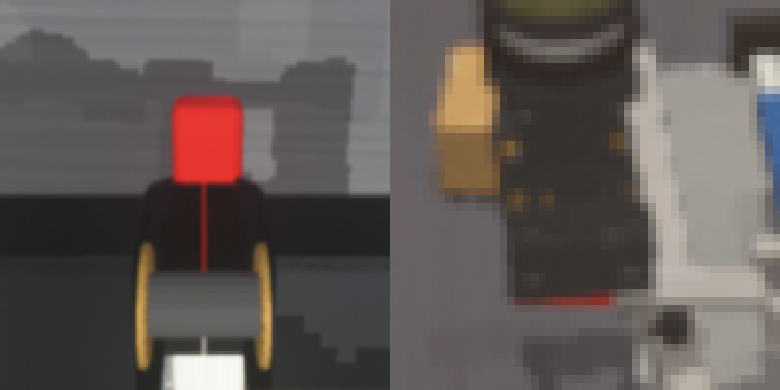

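Emit:
send_rows --motion '[[[0,0,0,-0.02,0.06,0,1],[0,0,0,-0.01,0.06,0,1],[0,0,0,0,0,0,1],[0,0,0,0,0,0,1],[0,0,0,0,0,0,1]]]'

```text
clock: 10.32
tool_pos: [0.4555, -0.0187, 0.0749]
eef_rot: [-0.707, -0.01, 0.01, 0.707]
contact_force: [2.1, 0.5, 2.3]
opening: 0.002
```

Emit:
send_rows --motion '[[[0,0,0,-0.02,0.06,0,1],[0,0,0,-0.01,0.06,0,1],[0,0,0,0,0,0,1],[0,0,0,0,0,0,1],[0,0,0,0,0,0,1]]]'

```text
clock: 10.73
tool_pos: [0.4551, -0.0188, 0.0725]
eef_rot: [-0.707, -0.01, 0.01, 0.707]
contact_force: [2.2, 0.3, 2.7]
opening: 0.009
```

Emit:
send_rows --motion '[[[0,0,0,-0.02,0.06,0,1],[0,0,0,-0.01,0.06,0,1],[0,0,0,0,0,0,1],[0,0,0,0,0,0,1],[0,0,0,0,0,0,1]]]'

```text
clock: 11.15
tool_pos: [0.4547, -0.0187, 0.0701]
eef_rot: [-0.707, -0.01, 0.01, 0.707]
contact_force: [3.3, -0.3, 2.0]
opening: 0.002
```

Emit:
send_rows --motion '[[[0,0,0,-0.02,0.06,0,1],[0,0,0,-0.01,0.06,0,1],[0,0,0,0,0,0,1],[0,0,0,0,0,0,1],[0,0,0,0,0,0,1]]]'

```text
clock: 11.57
tool_pos: [0.454, -0.0189, 0.0677]
eef_rot: [-0.707, -0.01, 0.01, 0.707]
contact_force: [3.0, 0.5, 3.8]
opening: 0.001
```

Emit:
send_rows --motion '[[[0,0,0,-0.01,0.06,0,1],[0,0,0,0,0.06,0,1],[0,0,0,0,0,0,1],[0,0,0,0,0,0,1],[0,0,0,0,0,0,1]]]'

```text
clock: 11.98
tool_pos: [0.4538, -0.0189, 0.0654]
eef_rot: [-0.707, -0.01, 0.01, 0.707]
contact_force: [2.9, -0.3, 5.6]
opening: 0.008
```

Emit:
send_rows --motion '[[[0,0,0,0,0.05,0,1],[0,0,0,0,0.04,0,1],[0,0,0,0,0,0,1],[0,0,0,0,0,0,1],[0,0,0,0,0,0,1]]]'

```text
clock: 12.4
tool_pos: [0.4537, -0.0188, 0.0639]
eef_rot: [0.707, 0.01, -0.01, -0.707]
contact_force: [1.9, 1.7, 9.6]
opening: 0.005
```

Emit:
send_rows --motion '[[[0,0,0,0,0.03,0,1],[0,0,0,0,0.02,0,1],[0,0,0,0,0,0,1],[0,0,0,0,0,0,1],[0,0,0,0,0,0,1]]]'

```text
clock: 12.82
tool_pos: [0.4536, -0.0189, 0.0631]
eef_rot: [0.707, 0.01, -0.01, -0.707]
contact_force: [1.1, 1.4, 13.0]
opening: 0.006
```

```bash
python3 look.py 11
```

```text
t 12.817 pos [ 0.4536 -0.0189  0.0631] F [ 1.12  1.44 12.99] op 0.006
q [ 0.022  0.776 -0.133  2.196  0.498  0.196  1.036]
axes x,y,z cols:
 [[ 1.     0.001 -0.028]
 [ 0.028 -0.     1.   ]
 [ 0.001 -1.    -0.   ]]
```

View pics/v11.png

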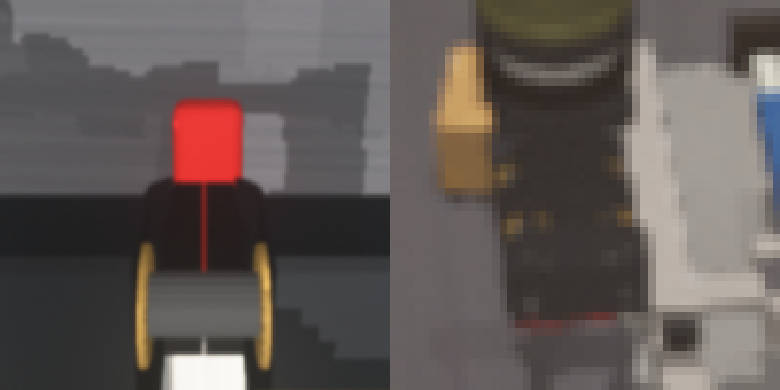

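Run:
```python
from h import *
s,R=st();W=wcam(load("wrist11"),s)
for th in(.6,.65,.7,.75,.8): print(th,"tip",proj(W,pad(th,.137))[1].round(1),proj(W,pad(th,.137,-.006))[1].round(1),[(r,proj(W,pad(th,r))[1].round(1)) for r in(.081,.09,.095,.1,.105,.11)])
for a,r in comps(mask(W["img"],"red"),(200,130,300,240)): print(a,r)
```

```text
t 12.917 pos [ 0.4537 -0.0189  0.0631] F [ 0.64  0.66 13.29] op 0.005
q [ 0.022  0.776 -0.133  2.196  0.498  0.196  1.036]
axes x,y,z cols:
 [[ 1.     0.001 -0.028]
 [ 0.028 -0.     1.   ]
 [ 0.001 -1.    -0.   ]]
0.6 tip 200.3 189.2 [(0.081, np.float64(293.4)), (0.09, np.float64(280.5)), (0.095, np.float64(273.0)), (0.1, np.float64(265.3)), (0.105, np.float64(257.4)), (0.11, np.float64(249.2))]
0.65 tip 193.5 184.5 [(0.081, np.float64(287.6)), (0.09, np.float64(274.3)), (0.095, np.float64(266.6)), (0.1, np.float64(258.7)), (0.105, np.float64(250.7)), (0.11, np.float64(242.4))]
0.7 tip 188.0 180.8 [(0.081, np.float64(282.3)), (0.09, np.float64(268.7)), (0.095, np.float64(260.9)), (0.1, np.float64(252.9)), (0.105, np.float64(244.8)), (0.11, np.float64(236.4))]
0.75 tip 183.5 178.0 [(0.081, np.float64(277.5)), (0.09, np.float64(263.7)), (0.095, np.float64(255.8)), (0.1, np.float64(247.8)), (0.105, np.float64(239.6)), (0.11, np.float64(231.3))]
0.8 tip 180.0 175.9 [(0.081, np.float64(273.2)), (0.09, np.float64(259.3)), (0.095, np.float64(251.4)), (0.1, np.float64(243.3)), (0.105, np.float64(235.2)), (0.11, np.float64(226.9))]
1154.5 ((255.0, 212.5), (53.0, 32.0), 90.0)
```

Emit:
send_rows --motion '[[[0,0,0,0,0.02,0,1],[0,0,0,0,0.02,0,1],[0,0,0,0,0,0,1],[0,0,0,0,0,0,1],[0,0,0,0,0,0,1]]]'

```text
clock: 13.33
tool_pos: [0.4536, -0.0189, 0.0626]
eef_rot: [0.707, 0.01, -0.01, -0.707]
contact_force: [0.6, 0.8, 15.6]
opening: 0.005
```

Emit:
send_rows --motion '[[[0,0,0,0,0.015,0,1],[0,0,0,0,0,0,1],[0,0,0,0,0,0,1],[0,0,0,0,0,0,1],[0,0,0,0,0,0,1]]]'

```text
clock: 13.75
tool_pos: [0.4536, -0.0189, 0.0624]
eef_rot: [0.707, 0.01, -0.01, -0.707]
contact_force: [0.3, 1.0, 18.6]
opening: -0.0
```

Emit:
send_rows --motion '[[[0,0,0,0,-0.1,0,1],[0,0,0,0,-0.3,0,1],[0,0,0,0,-1,0,1],[0,0,0,0,-1,0,1],[0,0,0,0,-1,0,1]]]'

```text
clock: 14.17
tool_pos: [0.4512, -0.0194, 0.1296]
eef_rot: [0.707, 0.008, -0.012, -0.707]
contact_force: [0.4, -0.3, 0.2]
opening: -0.001
```

```bash
python3 look.py 12
```

```text
t 14.167 pos [ 0.4512 -0.0194  0.1296] F [ 0.39 -0.29  0.18] op -0.001
q [ 0.114  0.645 -0.272  2.153  0.429  0.4    1.093]
axes x,y,z cols:
 [[ 1.    -0.005 -0.028]
 [ 0.028 -0.001  1.   ]
 [-0.005 -1.    -0.001]]
```

View pics/v12.png

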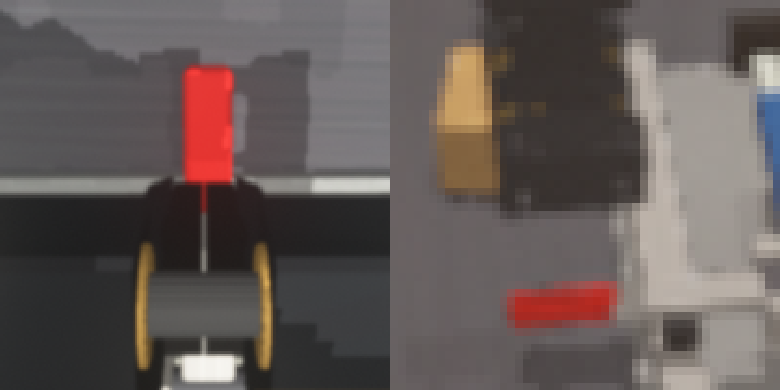

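The pedal is staying down, with the red pad level in the side view at about 0.73 rad. Next is the clamp.

Run:
```python
from h import *
s,R=st([.6395,.170,.175])
```

```text
t 14.267 pos [ 0.4534 -0.0193  0.1312] F [0.05 0.58 0.01] op 0.004
q [ 0.114  0.641 -0.272  2.152  0.43   0.398  1.092]
axes x,y,z cols:
 [[ 1.     0.001 -0.027]
 [ 0.027 -0.     1.   ]
 [ 0.001 -1.    -0.   ]]
shift units [ 9.56 -2.19  9.21]
```

Emit:
send_rows --motion '[[[0,0,0,0,-0.8,0,1],[0,0,0,0,-0.8,0.4,1],[0,0,0,0.6,-0.6,0.9,1],[0,0,0,0.9,0,0.9,1],[0,0,0,0.9,0,0.9,1]]]'

```text
clock: 14.68
tool_pos: [0.499, 0.0443, 0.173]
eef_rot: [0.707, 0.009, -0.01, -0.707]
contact_force: [1.2, -0.9, -0.4]
opening: 0.008
```

Emit:
send_rows --motion '[[[0,0,0,0.9,0,0.9,1],[0,0,0,0.9,0,0.9,1],[0,0,0,0.9,0,0.9,1],[0,0,0,0.9,0,0.9,1],[0,0,0,0.9,0,0.9,1]]]'

```text
clock: 15.1
tool_pos: [0.5864, 0.1369, 0.1716]
eef_rot: [0.708, 0.008, -0.011, -0.706]
contact_force: [0.6, 0.4, 1.4]
opening: 0.006
```

Run:
```python
from h import *
s,R=st([.6395,.170,.175])
```

```text
t 15.1 pos [0.5864 0.1369 0.1716] F [0.62 0.36 1.4 ] op 0.006
q [-0.118  0.732 -0.333  1.676  0.313  0.791  1.004]
axes x,y,z cols:
 [[ 1.    -0.004 -0.028]
 [ 0.028 -0.002  1.   ]
 [-0.004 -1.    -0.002]]
shift units [ 2.7  -0.19  1.58]
```

Emit:
send_rows --motion '[[[0,0,0,0.8,0,0.8,1],[0,0,0,0.8,0,0.7,1],[0,0,0,0.6,0,0,1],[0,0,0,0,0,0,1],[0,0,0,0,0,0,1]]]'

```text
clock: 15.52
tool_pos: [0.6292, 0.167, 0.1715]
eef_rot: [0.708, 0.008, -0.011, -0.706]
contact_force: [-0.7, -0.2, -0.3]
opening: 0.008
```

Run:
```python
from h import *
from plant import imaging
s,R=st([.6395,.168,.105])
a=[]
for n in("top","side","wrist"):
    d=imaging.snapshot(n); np.savez(f"pics/{n}13.npz",**d)
    i=d["img"]; i=i[90:220,170:350] if n=="top" else i[130:230,225:365] if n=="side" else i
    a.append(cv2.resize(i,(400,290)))
cv2.imwrite("pics/v13.png",np.vstack([np.hstack(a[:2]),np.hstack([a[2],a[2]*0])])[:,:,::-1])
```

```text
t 15.517 pos [0.6292 0.167  0.1715] F [-0.73 -0.15 -0.33] op 0.008
q [-0.157  0.793 -0.33   1.519  0.304  0.885  1.008]
axes x,y,z cols:
 [[ 1.    -0.004 -0.027]
 [ 0.027 -0.002  1.   ]
 [-0.004 -1.    -0.002]]
shift units [0.53 3.32 0.04]
```

View pics/v13.png

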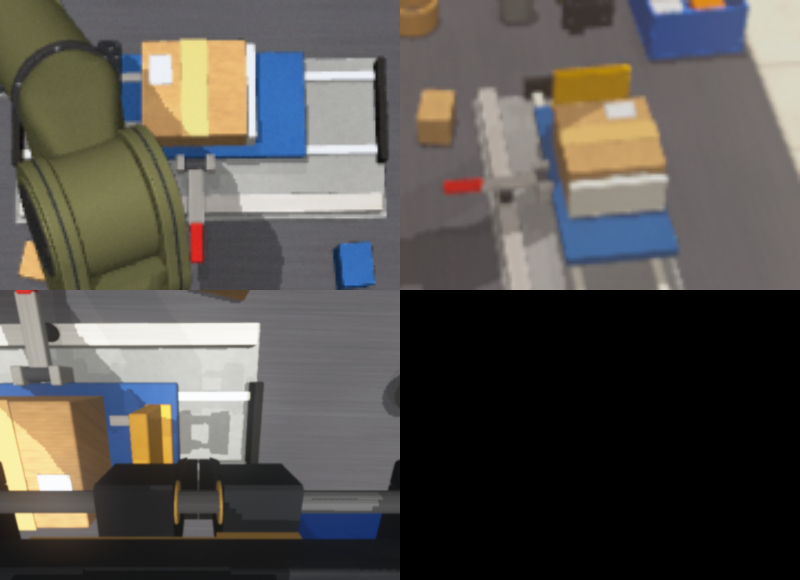

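Emit:
send_rows --motion '[[[0,0,0,0.3,0.6,0,1],[0,0,0,0.2,0.8,0,1],[0,0,0,0,0.8,0,1],[0,0,0,0,0.8,0,1],[0,0,0,0,0.3,0,1]]]'

```text
clock: 16.08
tool_pos: [0.6386, 0.1672, 0.1034]
eef_rot: [0.708, 0.008, -0.012, -0.706]
contact_force: [-0.8, -0.6, -0.2]
opening: 0.003
```

Emit:
send_rows --motion '[[[0,0,0,0,0,-0.2,1],[0,0,0,0,0,-0.3,1],[0,0,0,0,0,-0.3,1],[0,0,0,0,0,0,1],[0,0,0,0,0,0,1]]]'

```text
clock: 16.5
tool_pos: [0.6418, 0.1514, 0.1083]
eef_rot: [0.707, 0.01, -0.009, -0.707]
contact_force: [-0.2, 0.6, -0.2]
opening: 0.001
```

Run:
```python
from h import *
from plant import imaging
s,R=st([.6395,.168,.105])
a=[]
for n in("side","wrist"):
    d=imaging.snapshot(n); np.savez(f"pics/{n}14.npz",**d)
    i=d["img"]; i=i[90:220,170:350] if n=="top" else i[130:190,260:344] if n=="side" else i[100:380]
    a.append(cv2.resize(i,(400,290)))
cv2.imwrite("pics/v14.png",np.hstack(a[:2])[:,:,::-1])
```

```text
t 16.5 pos [0.6418 0.1514 0.1083] F [-0.23  0.57 -0.18] op 0.001
q [-0.141  0.879 -0.307  1.543  0.342  0.772  1.006]
axes x,y,z cols:
 [[ 1.     0.002 -0.026]
 [ 0.026 -0.     1.   ]
 [ 0.002 -1.    -0.   ]]
shift units [-0.09  0.16  0.83]
```

View pics/v14.png

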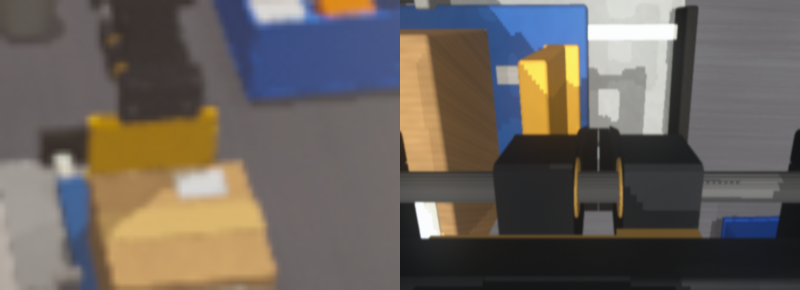

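Emit:
send_rows --motion '[[[0,0,0,0,0,-0.15,1],[0,0,0,0,0,-0.15,1],[0,0,0,0,0,-0.15,1],[0,0,0,0,0,-0.1,1],[0,0,0,0,0,0,1]]]'

```text
clock: 17.02
tool_pos: [0.6414, 0.1413, 0.1075]
eef_rot: [-0.707, -0.01, 0.01, 0.707]
contact_force: [-0.3, -0.0, -0.9]
opening: 0.005
```

Emit:
send_rows --motion '[[[0,0,0,0,0,-0.1,1],[0,0,0,0,0,-0.1,1],[0,0,0,0,0,-0.1,1],[0,0,0,0,0,-0.1,1],[0,0,0,0,0,0,1]]]'

```text
clock: 17.43
tool_pos: [0.6415, 0.1353, 0.1075]
eef_rot: [-0.706, -0.01, 0.01, 0.708]
contact_force: [-0.3, 3.9, -1.6]
opening: 0.004
```

Emit:
send_rows --motion '[[[0,0,0,0,0,-0.15,1],[0,0,0,0,0,-0.15,1],[0,0,0,0,0,-0.15,1],[0,0,0,0,0,-0.15,1],[0,0,0,0,0,0,1]]]'

```text
clock: 17.85
tool_pos: [0.6419, 0.1223, 0.1075]
eef_rot: [-0.706, -0.01, 0.01, 0.708]
contact_force: [-0.2, 4.6, -0.8]
opening: 0.006
```

```bash
cat > look2.py <<'E'
import sys
from h import *
from plant import imaging
k=sys.argv[1]
s,R=st()
a=[]
for n in("top","side"):
    d=imaging.snapshot(n); np.savez(f"pics/{n}{k}.npz",**d)
    i=d["img"]; i=i[90:220,170:350] if n=="top" else i[130:230,235:355]
    a.append(cv2.resize(i,(400,330),interpolation=cv2.INTER_CUBIC))
    S0=load("top0" if n=="top" else "side0")
    r=(296,105,312,170) if n=="top" else (270,200,330,222)
    A=[cv2.cvtColor(x[r[1]:r[3],r[0]:r[2]],cv2.COLOR_RGB2GRAY).astype(np.float32) for x in(S0["img"],d["img"])]
    print(n,"deck shift px",np.round(cv2.phaseCorrelate(A[0],A[1]),2))
cv2.imwrite(f"pics/v{k}.png",np.hstack(a)[:,:,::-1])
E
sed -i 's/print(n,"deck shift px".*/sh,q=cv2.phaseCorrelate(A[0],A[1]); print(n,"deck shift px",np.round(sh,2),round(q,2))/' look2.py
python3 look2.py 15
```

```text
t 17.85 pos [0.6419 0.1223 0.1075] F [-0.19  4.62 -0.84] op 0.006
q [-0.093  0.874 -0.313  1.562  0.348  0.76   1.044]
axes x,y,z cols:
 [[ 1.     0.    -0.028]
 [ 0.028  0.002  1.   ]
 [ 0.    -1.     0.002]]
top deck shift px [-0.02 -0.03] 1.01
side deck shift px [0.22 0.01] 0.88
```

View pics/v15.png

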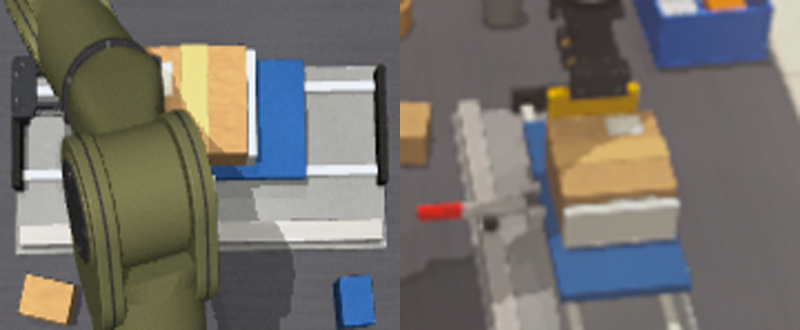

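The trolley hasn't moved (0.02 px shift) and the clamp is sliding at about 4.6 N. I'll continue.

Emit:
send_rows --motion '[[[0,0,0,0,0,-0.15,1],[0,0,0,0,0,-0.15,1],[0,0,0,0,0,-0.15,1],[0,0,0,0,0,-0.15,1],[0,0,0,0,0,0,1]]]'

```text
clock: 18.37
tool_pos: [0.6423, 0.1096, 0.1074]
eef_rot: [-0.707, -0.01, 0.01, 0.707]
contact_force: [0.0, 3.5, -0.2]
opening: 0.008
```

Emit:
send_rows --motion '[[[0,0,0,0,0,-0.15,1],[0,0,0,0,0,-0.15,1],[0,0,0,0,0,-0.15,1],[0,0,0,0,0,-0.05,1],[0,0,0,0,0,0,1]]]'

```text
clock: 18.78
tool_pos: [0.6426, 0.0996, 0.1075]
eef_rot: [-0.707, -0.01, 0.01, 0.707]
contact_force: [0.7, 3.3, -0.6]
opening: 0.003
```

```bash
python3 look2.py 16
```

```text
t 18.783 pos [0.6426 0.0996 0.1075] F [ 0.74  3.27 -0.62] op 0.003
q [-0.058  0.871 -0.315  1.572  0.353  0.755  1.071]
axes x,y,z cols:
 [[ 1.     0.    -0.028]
 [ 0.028  0.     1.   ]
 [ 0.    -1.     0.   ]]
top deck shift px [-0.07  0.03] 1.02
side deck shift px [0.15 0.02] 0.88
```

View pics/v16.png

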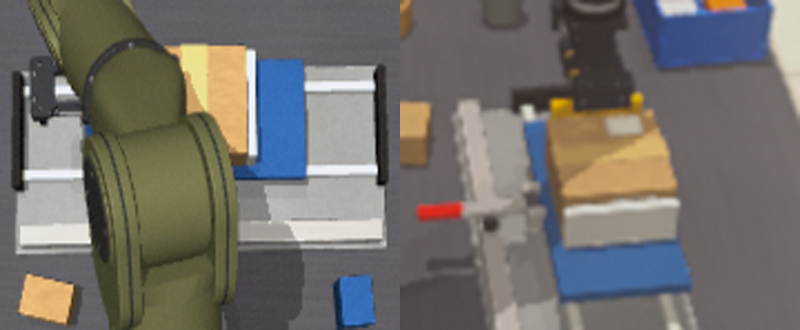

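Emit:
send_rows --motion '[[[0,0,0,0,0,-0.1,1],[0,0,0,0,0,-0.1,1],[0,0,0,0,0,-0.1,1],[0,0,0,0,0,-0.1,1],[0,0,0,0,0,0,1]]]'

```text
clock: 19.3
tool_pos: [0.6429, 0.0914, 0.1075]
eef_rot: [-0.707, -0.01, 0.01, 0.707]
contact_force: [0.6, 4.9, -0.7]
opening: 0.005
```

Emit:
send_rows --motion '[[[0,0,0,0,0,-0.08,1],[0,0,0,0,0,-0.07,1],[0,0,0,0,0,0,1],[0,0,0,0,0,0,1],[0,0,0,0,0,0,1]]]'

```text
clock: 19.72
tool_pos: [0.6429, 0.0897, 0.1075]
eef_rot: [-0.707, -0.01, 0.01, 0.708]
contact_force: [1.0, 5.4, -1.0]
opening: 0.003
```

Emit:
send_rows --motion '[[[0,0,0,0,0,-0.06,1],[0,0,0,0,0,-0.06,1],[0,0,0,0,0,0,1],[0,0,0,0,0,0,1],[0,0,0,0,0,0,1]]]'

```text
clock: 20.13
tool_pos: [0.6429, 0.0892, 0.1075]
eef_rot: [-0.706, -0.011, 0.01, 0.708]
contact_force: [1.1, 9.8, -1.8]
opening: 0.004
```

The force rose to 9.8 N at y ≈ 0.089, so the clamp is at its stop and still below the 14 N brake limit. Retreating.

Emit:
send_rows --motion '[[[0,0,0,0,0,0.3,1],[0,0,0,0,0,0.6,1],[0,0,0,0,0,0.6,1],[0,0,0,0,-0.8,0,1],[0,0,0,0,-1,0,1]]]'

```text
clock: 20.55
tool_pos: [0.6402, 0.1171, 0.1421]
eef_rot: [0.708, 0.009, -0.012, -0.707]
contact_force: [0.4, -0.7, -0.6]
opening: 0.001
```

Emit:
send_rows --motion '[[[0,0,0,0,-1,0,1],[0,0,0,0,-1,0,1],[0,0,0,0,-0.6,0,1],[0,0,0,-0.8,0,-0.5,1],[0,0,0,-1,0,-0.9,1]]]'

```text
clock: 20.97
tool_pos: [0.6077, 0.09, 0.1963]
eef_rot: [-0.706, -0.012, 0.01, 0.708]
contact_force: [-0.3, -1.5, -1.4]
opening: 0.003
```

```bash
python3 look2.py 17
python3 - <<'E'
from h import *
s,R=st(pad(.73,.11)+[0,0,.05])
W=load("side17")
from plant import imaging
d=imaging.snapshot("wrist"); np.savez("pics/wrist17.npz",**d)
cv2.imwrite("pics/w17.png",d["img"][:,:,::-1])
E
```

```text
t 20.967 pos [0.6077 0.09   0.1963] F [-0.27 -1.47 -1.43] op 0.003
q [-0.022  0.715 -0.357  1.623  0.306  0.856  1.102]
axes x,y,z cols:
 [[ 1.     0.003 -0.031]
 [ 0.031  0.002  1.   ]
 [ 0.003 -1.     0.002]]
top deck shift px [ 0.15 -0.03] 1.0
side deck shift px [0.06 0.1 ] 0.89
t 21.067 pos [0.6036 0.0829 0.195 ] F [0.53 0.2  0.36] op 0.005
q [-0.018  0.713 -0.351  1.631  0.307  0.859  1.102]
axes x,y,z cols:
 [[ 1.    -0.005 -0.025]
 [ 0.025 -0.005  1.   ]
 [-0.005 -1.    -0.005]]
shift units [-7.85  2.96 -4.88]
```

View pics/v17.png

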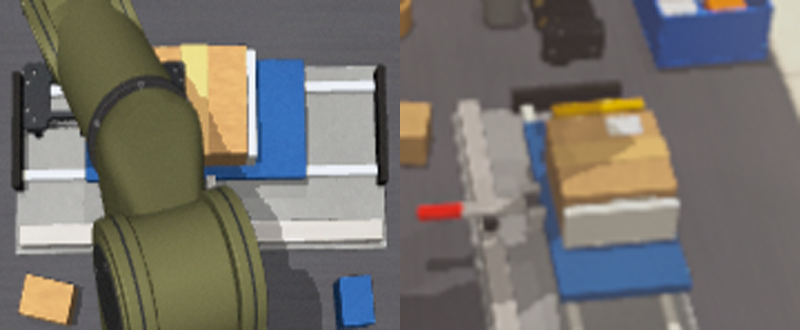

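View pics/w17.png

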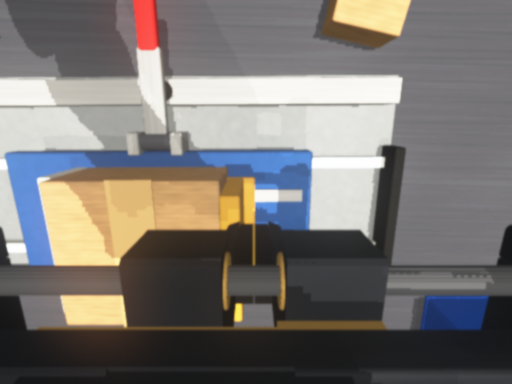

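The clamp is hard against the carton. It sits at wrist pixels (220–255, 180–230) with no gap, and the trolley hasn't moved. Next I'll go back over the pedal with half-open fingers to pinch and lift it.

Emit:
send_rows --motion '[[[0,0,0,-1,0,-0.8,1],[0,0,0,-1,0,-0.8,0.5],[0,0,0,-1,0,-0.8,0.2],[0,0,0,-1,0,-0.8,0],[0,0,0,-1,0,-0.8,0]]]' --force 25

```text
clock: 21.53
tool_pos: [0.5091, 0.0046, 0.1953]
eef_rot: [-0.707, -0.01, 0.01, 0.707]
contact_force: [-0.6, -0.4, 0.3]
opening: 0.282
```

Emit:
send_rows --motion '[[[0,0,0,-0.8,0,-0.3,0],[0,0,0,-0.6,0,0,0],[0,0,0,0,0,0,0],[0,0,0,0,0,0,0],[0,0,0,0,0,0,0]]]'

```text
clock: 21.95
tool_pos: [0.483, -0.0015, 0.1955]
eef_rot: [-0.707, -0.011, 0.009, 0.707]
contact_force: [0.2, -0.2, 0.8]
opening: 0.502
```

```bash
python3 look.py 18
python3 - <<'E'
from h import *
s,R=st(np.r_[pad(.73,.102)[:2],.11])
W=wcam(load("wrist18"),s)
cv2.imwrite("pics/w18.png",W["img"][:,:,::-1])
for a,r in comps(mask(W["img"],"red"),(150,50,350,300)): 
    print(a,np.round(r[0],1),np.round(r[1],1)); print(onz(W,r[0],.083))
E
```

```text
t 21.95 pos [ 0.483  -0.0015  0.1955] F [ 0.17 -0.24  0.84] op 0.502
q [ 0.145  0.56  -0.367  2.007  0.329  0.629  1.16 ]
axes x,y,z cols:
 [[ 1.     0.002 -0.029]
 [ 0.029  0.001  1.   ]
 [ 0.002 -1.     0.001]]
t 22.05 pos [ 0.4827 -0.0017  0.1954] F [0.55 0.86 0.69] op 0.5
q [ 0.145  0.561 -0.367  2.007  0.33   0.629  1.16 ]
axes x,y,z cols:
 [[ 1.     0.001 -0.028]
 [ 0.028  0.001  1.   ]
 [ 0.001 -1.     0.001]]
shift units [-1.32  4.27 -0.81]
918.5 [237. 153.] [54. 18.]
[ 0.45147531 -0.01874999  0.083     ]
```

View pics/w18.png

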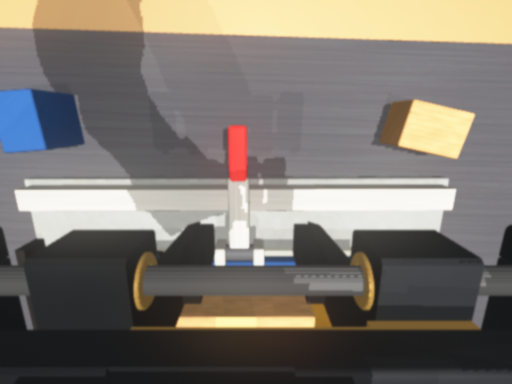

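Emit:
send_rows --motion '[[[0,0,0,-0.7,0,-0.4,0],[0,0,0,-0.6,0.5,-0.4,0],[0,0,0,0,1,0,0],[0,0,0,0,1,0,0],[0,0,0,0,1,0,0]]]'

```text
clock: 22.47
tool_pos: [0.4569, -0.0189, 0.1248]
eef_rot: [-0.707, -0.01, 0.009, 0.707]
contact_force: [1.0, 0.2, -0.3]
opening: 0.5
```

Emit:
send_rows --motion '[[[0,0,0,0,0.6,0,0],[0,0,0,0,0,0,0],[0,0,0,0,0,0,0],[0,0,0,0,0,0,0],[0,0,0,0,0,0,0]]]'

```text
clock: 22.88
tool_pos: [0.4566, -0.019, 0.1142]
eef_rot: [-0.707, -0.01, 0.009, 0.707]
contact_force: [0.7, -0.5, -0.6]
opening: 0.497
```

```bash
python3 look.py 19
python3 - <<'E'
from h import *
s,R=st(np.r_[pad(.73,.102)[:2],.04])
W=wcam(load("wrist19"),s)
cv2.imwrite("pics/w19.png",W["img"][:,:,::-1])
for a,r in comps(mask(W["img"],"red"),(150,50,350,300)): 
    print(a,np.round(r[0],1),np.round(r[1],1)); print(onz(W,r[0],.083))
E
```

```text
t 22.883 pos [ 0.4566 -0.019   0.1142] F [ 0.74 -0.52 -0.57] op 0.497
q [ 0.095  0.676 -0.243  2.157  0.45   0.354  1.077]
axes x,y,z cols:
 [[ 1.     0.002 -0.028]
 [ 0.028  0.     1.   ]
 [ 0.002 -1.     0.   ]]
t 22.983 pos [ 0.4564 -0.0191  0.1141] F [ 0.33  0.6  -0.18] op 0.501
q [ 0.095  0.676 -0.243  2.158  0.45   0.353  1.077]
axes x,y,z cols:
 [[ 1.     0.002 -0.027]
 [ 0.027  0.     1.   ]
 [ 0.002 -1.     0.   ]]
shift units [0.02 3.71 0.02]
1603.0 [254.5 201.5] [71. 25.]
[ 0.45018517 -0.01873963  0.083     ]
```

View pics/w19.png

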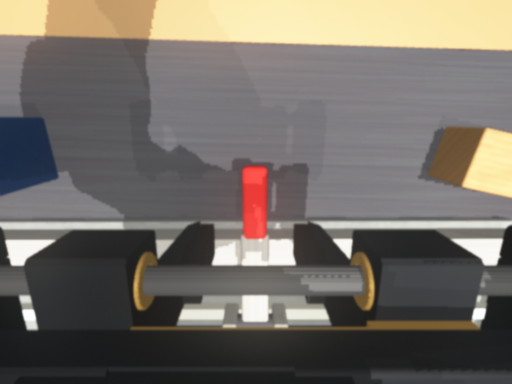

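Emit:
send_rows --motion '[[[0,0,0,0,0.8,0,0],[0,0,0,0,0.8,0,0],[0,0,0,0,0.8,0,0],[0,0,0,0,0.6,0,0],[0,0,0,0,0.3,0,0]]]'

```text
clock: 23.4
tool_pos: [0.4556, -0.0191, 0.0467]
eef_rot: [-0.707, -0.01, 0.01, 0.707]
contact_force: [0.8, -0.8, 0.6]
opening: 0.505
```

```bash
python3 look.py 20
python3 - <<'E'
from h import *
W=load("wrist20")
cv2.imwrite("pics/w20.png",W["img"][:,:,::-1])
E
```

```text
t 23.4 pos [ 0.4556 -0.0191  0.0467] F [ 0.84 -0.8   0.65] op 0.505
q [ 0.007  0.812 -0.107  2.196  0.518  0.157  1.019]
axes x,y,z cols:
 [[ 1.    -0.    -0.028]
 [ 0.028  0.     1.   ]
 [-0.    -1.     0.   ]]
```

View pics/w20.png

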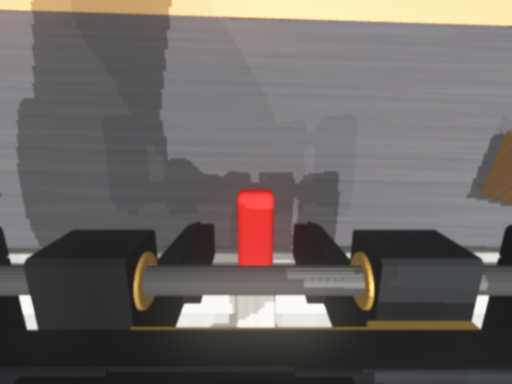

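View pics/v20.png

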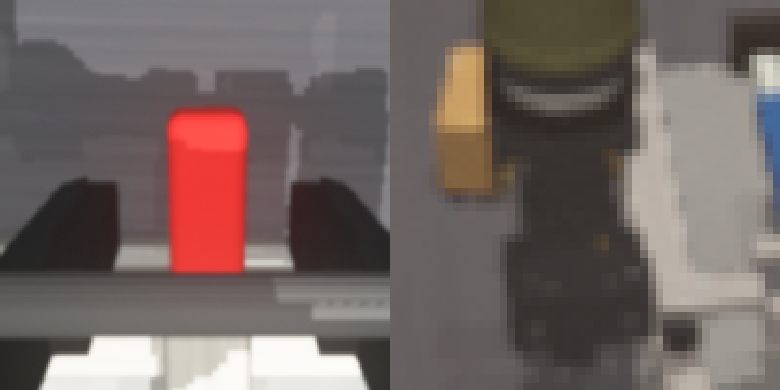

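Emit:
send_rows --motion '[[[0,0,0,0,0.1,0,0.2],[0,0,0,0,0.1,0,0.6],[0,0,0,0,0,0,1],[0,0,0,0,0,0,1],[0,0,0,0,0,0,1]]]' --force 25

```text
clock: 23.92
tool_pos: [0.456, -0.0183, 0.0438]
eef_rot: [-0.707, -0.01, 0.01, 0.708]
contact_force: [0.5, 0.9, 2.0]
opening: 0.198
```

Emit:
send_rows --motion '[[[0,0,0,0,0,0,1],[0,0,0,0,0,0,1],[0,0,0,0,0,0,1],[0,0,0,0,0,0,1],[0,0,0,0,0,0,1]]]'

```text
clock: 24.33
tool_pos: [0.456, -0.0184, 0.0437]
eef_rot: [-0.707, -0.01, 0.01, 0.707]
contact_force: [-1.0, 3.6, 5.9]
opening: 0.197
```

```bash
python3 look.py 21
python3 - <<'E'
from h import *
# arc displacements of grip point about hinge, from th=.73
for th in np.arange(.73,-.05,-.1): print(round(th,2),((pad(th,.102,0)-pad(.73,.102,0))/.02).round(2))
E
```

```text
t 24.333 pos [ 0.456  -0.0184  0.0437] F [-1.03  3.61  5.94] op 0.197
q [ 2.000e-03  8.190e-01 -1.010e-01  2.197e+00  5.200e-01  1.460e-01
  1.017e+00]
axes x,y,z cols:
 [[ 1.     0.001 -0.029]
 [ 0.029  0.001  1.   ]
 [ 0.001 -1.     0.001]]
0.73 [0. 0. 0.]
0.63 [0.05 0.   0.51]
0.53 [0.16 0.   1.01]
0.43 [0.31 0.01 1.49]
0.33 [0.51 0.01 1.96]
0.23 [0.76 0.02 2.41]
0.13 [1.05 0.03 2.83]
0.03 [1.38 0.04 3.21]
```

View pics/v21.png

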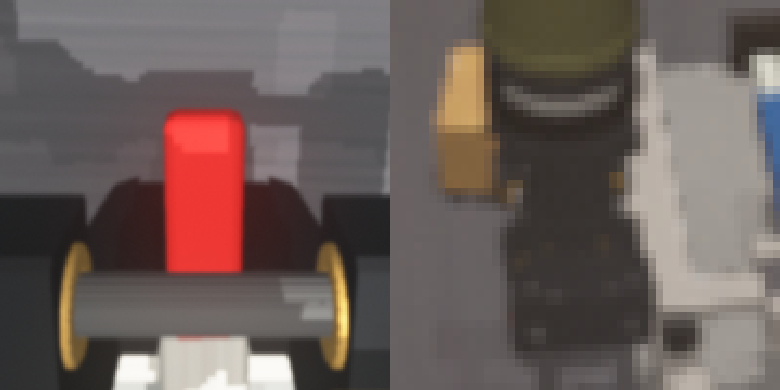

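Run:
```python
from h import *
s,R0=st()
L=.038;th0=.73
ax=np.array([-np.sin(.028),np.cos(.028),0])
def pose(th,k=.5):
    Rr=Ro.from_rotvec(ax*k*(th0-th)).as_matrix()
    R=Rr@R0; G=pad(th,.102,0)-pad(th0,.102,0)+s["tool_pos"]-L*R0[:,1]
    return R,G+L*R[:,1]
p=s["tool_pos"];R=R0
for th in np.arange(.68,-.06,-.05):
    Rn,pn=pose(th); print(round(th,2),"turn",((Ro.from_matrix(R.T@Rn).as_rotvec())/.08).round(2),"shift",(R.T@(pn-p)/.02).round(2),pn.round(4)); R,p=Rn,pn
```

```text
t 24.433 pos [ 0.456  -0.0184  0.0437] F [-0.6   4.12  6.43] op 0.206
q [ 2.000e-03  8.190e-01 -1.010e-01  2.197e+00  5.200e-01  1.460e-01
  1.017e+00]
axes x,y,z cols:
 [[ 1.     0.001 -0.029]
 [ 0.029  0.001  1.   ]
 [ 0.001 -1.     0.001]]
0.68 turn [0.   0.   0.31] shift [-0.03 -0.25  0.  ] [ 0.4554 -0.0184  0.0488]
0.63 turn [0.   0.   0.31] shift [-0.02 -0.25  0.  ] [ 0.4551 -0.0184  0.0539]
0.58 turn [0.   0.   0.31] shift [-0.01 -0.25  0.  ] [ 0.4551 -0.0184  0.059 ]
0.53 turn [0.   0.   0.31] shift [-0.01 -0.25  0.  ] [ 0.4553 -0.0184  0.0641]
0.48 turn [0.   0.   0.31] shift [-0.   -0.25  0.  ] [ 0.4558 -0.0184  0.0691]
0.43 turn [0.   0.   0.31] shift [ 0.   -0.25  0.  ] [ 0.4565 -0.0184  0.074 ]
0.38 turn [0.   0.   0.31] shift [ 0.01 -0.25  0.  ] [ 0.4575 -0.0184  0.0789]
0.33 turn [0.   0.   0.31] shift [ 0.02 -0.25  0.  ] [ 0.4587 -0.0183  0.0837]
0.28 turn [0.   0.   0.31] shift [ 0.02 -0.25  0.  ] [ 0.4601 -0.0183  0.0884]
0.23 turn [0.   0.   0.31] shift [ 0.03 -0.24  0.  ] [ 0.4617 -0.0182  0.0931]
0.18 turn [0.   0.   0.31] shift [ 0.04 -0.24  0.  ] [ 0.4636 -0.0182  0.0976]
0.13 turn [0.   0.   0.31] shift [ 0.04 -0.24  0.  ] [ 0.4657 -0.0181  0.102 ]
0.08 turn [0.   0.   0.31] shift [ 0.05 -0.24  0.  ] [ 0.468  -0.0181  0.1062]
0.03 turn [0.   0.   0.31] shift [ 0.05 -0.23  0.  ] [ 0.4705 -0.018   0.1103]
-0.02 turn [0.   0.   0.31] shift [ 0.06 -0.23  0.  ] [ 0.4732 -0.0179  0.1143]
```

Very regular. I'll correct the 4 N side load first, then lift.

Emit:
send_rows --motion '[[[0,0,0,0,0,0.04,1],[0,0,0,0,0,0.04,1],[0,0,0,0,0,0,1],[0,0,0,0,0,0,1],[0,0,0,0,0,0,1]]]'

```text
clock: 24.85
tool_pos: [0.4559, -0.0182, 0.0437]
eef_rot: [0.707, 0.01, -0.009, -0.707]
contact_force: [-0.0, 1.5, 6.2]
opening: 0.199
```

Emit:
send_rows --motion '[[[0,0,0.31,-0.03,-0.25,0.03,1],[0,0,0.31,-0.02,-0.25,0.01,1],[0,0,0.31,-0.01,-0.25,0,1],[0,0,0.31,0,-0.25,0,1],[0,0,0,0,0,0,1]]]'

```text
clock: 25.27
tool_pos: [0.4546, -0.018, 0.0632]
eef_rot: [0.707, -0.027, -0.045, -0.705]
contact_force: [-1.7, -1.4, 4.4]
opening: 0.201
```

```bash
python3 look.py 22; python3 look2.py 22b
```

```text
t 25.267 pos [ 0.4546 -0.018   0.0632] F [-1.7  -1.41  4.35] op 0.201
q [ 0.095  0.802 -0.253  2.088  0.454  0.409  1.075]
axes x,y,z cols:
 [[ 0.994 -0.102 -0.026]
 [ 0.026 -0.004  1.   ]
 [-0.102 -0.995 -0.001]]
t 25.367 pos [ 0.4547 -0.018   0.0633] F [ 0.16 -1.38  1.25] op 0.196
q [ 0.094  0.802 -0.251  2.09   0.455  0.404  1.074]
axes x,y,z cols:
 [[ 0.995 -0.1   -0.026]
 [ 0.026 -0.004  1.   ]
 [-0.1   -0.995 -0.001]]
top deck shift px [-0.03 -0.18] 0.64
side deck shift px [ 0.08 -0.19] 0.83
```

View pics/v22.png

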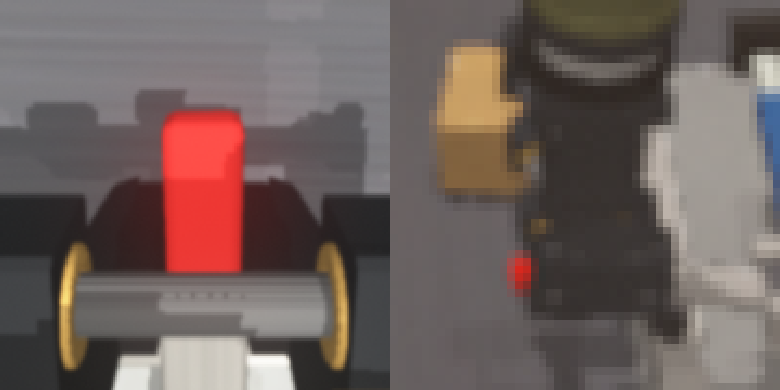

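The pedal is rising in the grip and the trolley hasn't shifted. Continuing along the arc.

Emit:
send_rows --motion '[[[0,0,0.31,0,-0.25,0,1],[0,0,0.31,0,-0.25,0,1],[0,0,0.31,0.01,-0.25,0,1],[0,0,0.31,0.02,-0.25,0,1],[0,0,0,0,0,0,1]]]'

```text
clock: 25.88
tool_pos: [0.457, -0.0171, 0.0827]
eef_rot: [0.705, -0.062, -0.081, -0.702]
contact_force: [-3.7, -1.2, 3.4]
opening: 0.2
```

```bash
python3 look.py 23; python3 look2.py 23b
```

```text
t 25.883 pos [ 0.457  -0.0171  0.0827] F [-3.66 -1.19  3.43] op 0.2
q [ 0.141  0.806 -0.334  1.972  0.38   0.633  1.145]
axes x,y,z cols:
 [[ 0.979 -0.201 -0.027]
 [ 0.027 -0.006  1.   ]
 [-0.201 -0.98  -0.001]]
t 25.983 pos [ 0.457  -0.0171  0.0828] F [-2.16 -0.8  -2.37] op 0.2
q [ 0.141  0.805 -0.333  1.975  0.381  0.63   1.145]
axes x,y,z cols:
 [[ 0.98  -0.199 -0.028]
 [ 0.027 -0.006  1.   ]
 [-0.199 -0.98  -0.001]]
top deck shift px [-0.26 -0.03] 0.48
side deck shift px [0.42 0.23] 0.82
```

View pics/v23.png

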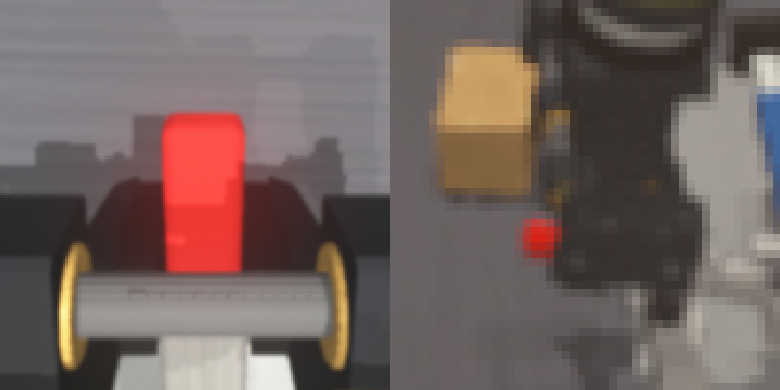

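Emit:
send_rows --motion '[[[0,0,0.31,0.02,-0.25,-0.02,1],[0,0,0.31,0.03,-0.24,-0.02,1],[0,0,0.31,0.04,-0.24,-0.02,1],[0,0,0.31,0.04,-0.24,0,1],[0,0,0,0,0,0,1]]]'

```text
clock: 26.5
tool_pos: [0.463, -0.0175, 0.1012]
eef_rot: [0.7, -0.097, -0.117, -0.697]
contact_force: [-7.1, 0.3, 3.1]
opening: 0.197
```

```bash
python3 look.py 24; python3 look2.py 24b
```

```text
t 26.5 pos [ 0.463  -0.0175  0.1012] F [-7.06  0.29  3.15] op 0.197
q [ 0.16   0.826 -0.371  1.847  0.32   0.841  1.206]
axes x,y,z cols:
 [[ 0.954 -0.299 -0.028]
 [ 0.027 -0.008  1.   ]
 [-0.299 -0.954 -0.   ]]
t 26.6 pos [ 0.4631 -0.0175  0.1012] F [-6.64  0.79  0.01] op 0.205
q [ 0.16   0.825 -0.37   1.849  0.32   0.839  1.205]
axes x,y,z cols:
 [[ 0.954 -0.297 -0.028]
 [ 0.027 -0.009  1.   ]
 [-0.297 -0.955 -0.   ]]
top deck shift px [-0.63 -0.11] 0.55
side deck shift px [0.48 0.21] 0.77
```

View pics/v24.png

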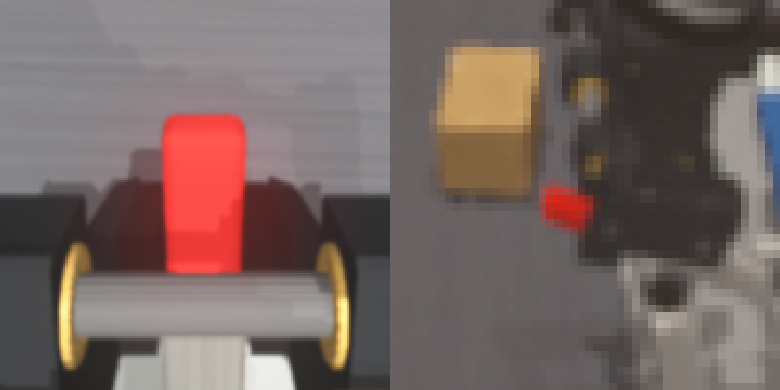

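View pics/v24b.png

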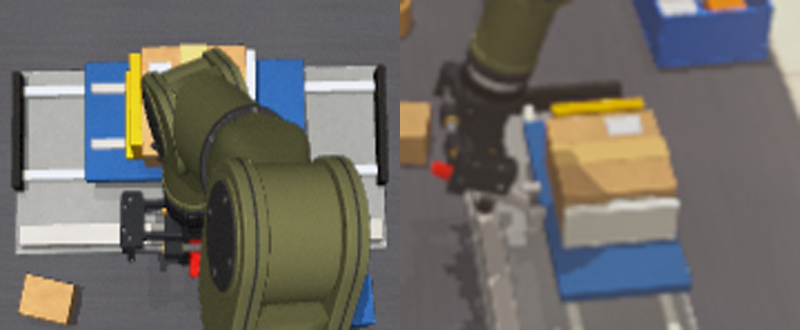

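Emit:
send_rows --motion '[[[0,0,0.31,0,-0.24,0,1],[0,0,0.31,0.02,-0.24,0,1],[0,0,0.31,0.03,-0.24,0,1],[0,0,0,0,0,0,1],[0,0,0,0,0,0,1]]]'

```text
clock: 27.12
tool_pos: [0.47, -0.0172, 0.1143]
eef_rot: [0.697, -0.122, -0.141, -0.693]
contact_force: [-6.1, 0.0, -1.9]
opening: 0.205
```

```bash
python3 look.py 25; python3 look2.py 25b
```

```text
t 27.117 pos [ 0.47   -0.0172  0.1143] F [-6.09  0.02 -1.94] op 0.205
q [ 0.161  0.846 -0.381  1.753  0.286  0.982  1.239]
axes x,y,z cols:
 [[ 0.931 -0.365 -0.028]
 [ 0.026 -0.01   1.   ]
 [-0.365 -0.931  0.   ]]
t 27.217 pos [ 0.47   -0.0172  0.1143] F [-4.15  1.2  -5.2 ] op 0.2
q [ 0.161  0.846 -0.382  1.754  0.286  0.982  1.239]
axes x,y,z cols:
 [[ 0.931 -0.364 -0.028]
 [ 0.026 -0.01   1.   ]
 [-0.365 -0.931  0.   ]]
top deck shift px [ 0.04 -0.12] 0.68
side deck shift px [0.53 0.06] 0.78
```

View pics/v25.png

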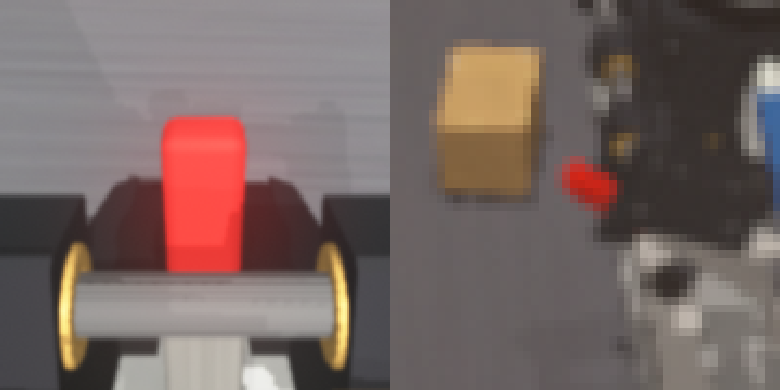

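Emit:
send_rows --motion '[[[0,0,0.2,0.04,-0.2,0,1],[0,0,0.1,0.04,-0.1,0,1],[0,0,0,0,0,0,1],[0,0,0,0,0,0,1],[0,0,0,0,0,0,1]]]'

```text
clock: 27.73
tool_pos: [0.4737, -0.0173, 0.1194]
eef_rot: [0.695, -0.13, -0.149, -0.691]
contact_force: [-6.1, 0.8, -4.2]
opening: 0.2
```

```bash
python3 look.py 26
```

```text
t 27.733 pos [ 0.4737 -0.0173  0.1194] F [-6.07  0.79 -4.23] op 0.2
q [ 0.16   0.855 -0.383  1.717  0.276  1.034  1.25 ]
axes x,y,z cols:
 [[ 0.922 -0.387 -0.028]
 [ 0.026 -0.011  1.   ]
 [-0.387 -0.922  0.   ]]
```

View pics/v26.png

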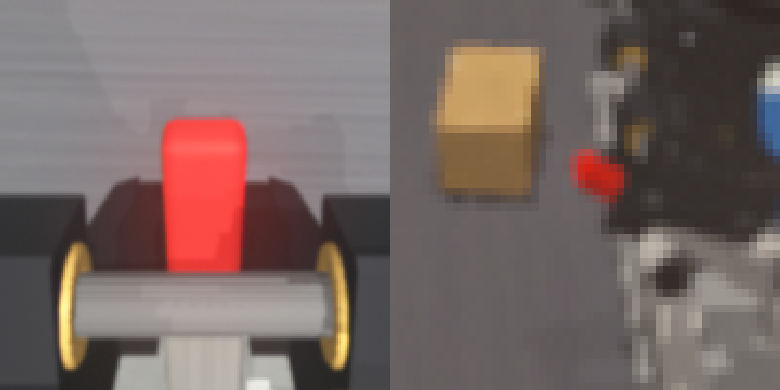

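Emit:
send_rows --motion '[[[0,0,0.2,0.06,-0.16,0,1],[0,0,0.1,0.06,-0.14,0,1],[0,0,0,0,0,0,1],[0,0,0,0,0,0,1],[0,0,0,0,0,0,1]]]'

```text
clock: 28.25
tool_pos: [0.475, -0.0179, 0.122]
eef_rot: [0.693, -0.141, -0.16, -0.689]
contact_force: [-11.9, 0.6, -18.2]
opening: 0.199
```

Emit:
send_rows --motion '[[[0,0,0,-0.03,0.06,0,1],[0,0,0,-0.03,0.04,0,1],[0,0,0,0,0,0,1],[0,0,0,0,0,0,1],[0,0,0,0,0,0,1]]]'

```text
clock: 28.67
tool_pos: [0.475, -0.0179, 0.1218]
eef_rot: [0.693, -0.139, -0.159, -0.689]
contact_force: [-8.0, -0.5, -10.2]
opening: 0.2
```

```bash
python3 look.py 27;python3 look2.py 27b
```

```text
t 28.667 pos [ 0.475  -0.0179  0.1218] F [ -8.04  -0.47 -10.18] op 0.2
q [ 0.159  0.866 -0.383  1.686  0.268  1.078  1.258]
axes x,y,z cols:
 [[ 0.911 -0.412 -0.028]
 [ 0.025 -0.012  1.   ]
 [-0.412 -0.911 -0.001]]
t 28.767 pos [ 0.475  -0.0178  0.1218] F [-8.43  0.3  -9.55] op 0.2
q [ 0.159  0.866 -0.383  1.686  0.268  1.078  1.258]
axes x,y,z cols:
 [[ 0.911 -0.412 -0.028]
 [ 0.026 -0.012  1.   ]
 [-0.412 -0.911 -0.001]]
top deck shift px [0.41 0.01] 0.6
side deck shift px [0.34 0.21] 0.76
```

View pics/v27.png

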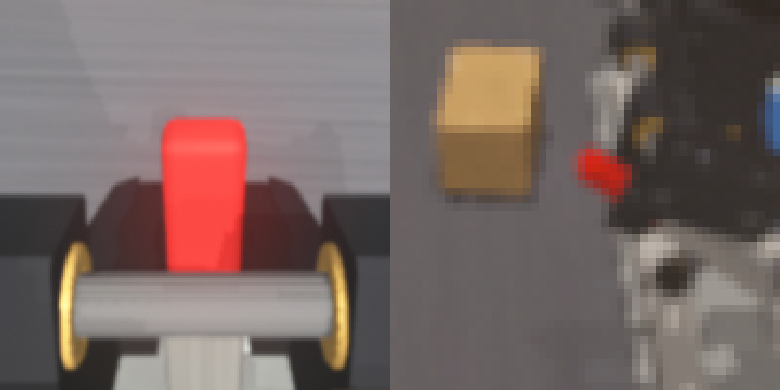

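The hard stop was reached at 21 N, and the position held when I eased the force. I'll relax a bit more, open, and back out along the tool axis.

Emit:
send_rows --motion '[[[0,0,0,-0.05,0.05,0,1],[0,0,0,-0.03,0.03,0,1],[0,0,0,0,0,0,0.5],[0,0,0,0,0,0,0.2],[0,0,0,0,0,0,0]]]'

```text
clock: 29.28
tool_pos: [0.4774, -0.017, 0.1226]
eef_rot: [0.694, -0.136, -0.155, -0.69]
contact_force: [1.1, 0.3, 0.1]
opening: 0.376
```

Emit:
send_rows --motion '[[[0,0,0,0,0,0,0],[0,0,0,0,0,0,0],[0,0,0,0,0,0,0],[0,0,0,0,0,0,0],[0,0,0,0,0,0,0]]]'

```text
clock: 29.7
tool_pos: [0.4755, -0.0174, 0.1221]
eef_rot: [0.694, -0.138, -0.157, -0.69]
contact_force: [-0.5, -0.2, -0.8]
opening: 0.5
```

```bash
python3 look.py 28;python3 look2.py 28b
```

```text
t 29.7 pos [ 0.4755 -0.0174  0.1221] F [-0.51 -0.21 -0.78] op 0.5
q [ 0.159  0.864 -0.384  1.689  0.268  1.073  1.257]
axes x,y,z cols:
 [[ 0.913 -0.407 -0.028]
 [ 0.025 -0.011  1.   ]
 [-0.407 -0.913  0.   ]]
t 29.8 pos [ 0.4753 -0.0174  0.1221] F [ 0.24  0.18 -0.16] op 0.501
q [ 0.159  0.864 -0.384  1.689  0.268  1.073  1.257]
axes x,y,z cols:
 [[ 0.913 -0.407 -0.028]
 [ 0.025 -0.011  1.   ]
 [-0.408 -0.913  0.   ]]
top deck shift px [ 0.33 -0.1 ] 0.64
side deck shift px [0.36 0.16] 0.78
```

View pics/v28.png

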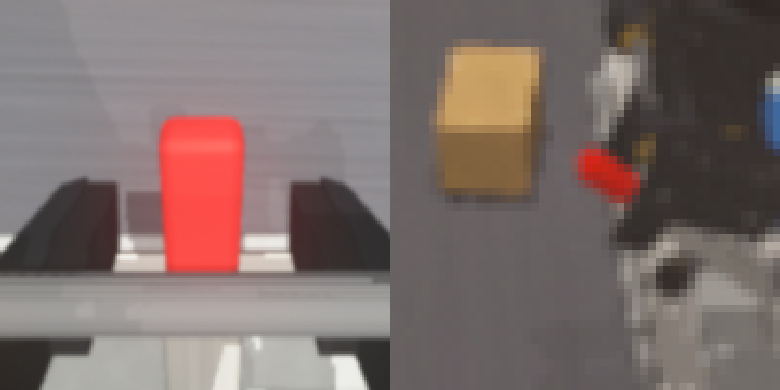

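Emit:
send_rows --motion '[[[0,0,0,0,-0.4,0,0],[0,0,0,0,-0.8,0,0],[0,0,0,0,-0.9,0,0],[0,0,0,0,-0.9,0,0],[0,0,0,0,-0.9,0,0]]]'

```text
clock: 30.32
tool_pos: [0.5076, -0.0165, 0.1946]
eef_rot: [0.693, -0.138, -0.157, -0.69]
contact_force: [0.4, 0.1, -0.3]
opening: 0.498
```

Emit:
send_rows --motion '[[[0,0,0,-0.3,-0.9,0,0],[0,0,0,-0.4,-0.9,0,0],[0,0,-0.8,0,-0.9,0.8,0],[0,0,-0.8,0,0,1,0],[0,0,-0.8,0,0,1,0]]]'

```text
clock: 30.73
tool_pos: [0.5163, 0.0405, 0.2498]
eef_rot: [0.703, -0.069, -0.087, -0.702]
contact_force: [0.3, -0.5, -0.4]
opening: 0.497
```

Emit:
send_rows --motion '[[[0,0,-0.8,0,0,1,0],[0,0,-0.8,0,0,1,0],[0,0,0,-0.8,0,1,0],[0,0,0,-0.8,0,1,0],[0,0,0,-0.8,0,1,0]]]'

```text
clock: 31.15
tool_pos: [0.4635, 0.1392, 0.2539]
eef_rot: [0.707, -0.025, -0.045, -0.706]
contact_force: [0.3, 0.4, -0.3]
opening: 0.501
```

Emit:
send_rows --motion '[[[0,0,0,-0.5,0,1,0],[0,0,0,-0.5,0,1,0],[0,0,0,-0.5,0,1,0],[0,0,0,-0.5,0,1,0],[0,0,0,-0.5,0,1,0]]]'

```text
clock: 31.57
tool_pos: [0.4113, 0.2379, 0.2588]
eef_rot: [0.707, -0.025, -0.045, -0.706]
contact_force: [0.6, 0.1, 0.8]
opening: 0.5
```

```bash
python3 look2.py 29;  python3 - <<'E'
from h import *
a=[cv2.resize(load(n)["img"][155:205,225:275],(390,390),interpolation=cv2.INTER_NEAREST) for n in("side0","side29")]
cv2.imwrite("pics/cmp.png",np.hstack(a)[:,:,::-1])
d=load("top29")["img"]; cv2.imwrite("pics/t29.png",d[:,:,::-1])
for n in("top0","top29","side0","side29"):
    print(n,comps(mask(load(n)["img"],"red"),(230,140,300,210) ))
E
```

```text
t 31.567 pos [0.4113 0.2379 0.2588] F [0.57 0.1  0.78] op 0.5
q [-0.288  0.508 -0.457  1.864  0.197  0.903  0.767]
axes x,y,z cols:
 [[ 0.995 -0.099 -0.028]
 [ 0.028 -0.003  1.   ]
 [-0.099 -0.995  0.   ]]
top deck shift px [0.4  0.09] 0.92
side deck shift px [-0.03  0.06] 1.0
top0 [(64.5, ((257.5, 186.5), (13.0, 5.0), 90.0))]
top29 [(58.0, ((258.0, 184.5), (13.0, 6.0), 90.0))]
side0 [(34.0, ((253.1153564453125, 179.576904296875), (12.480754852294922, 3.605551242828369), 33.690067291259766))]
side29 [(32.5, ((253.7635040283203, 178.33106994628906), (12.787240982055664, 3.836172103881836), 35.53767776489258))]
```

View pics/cmp.png

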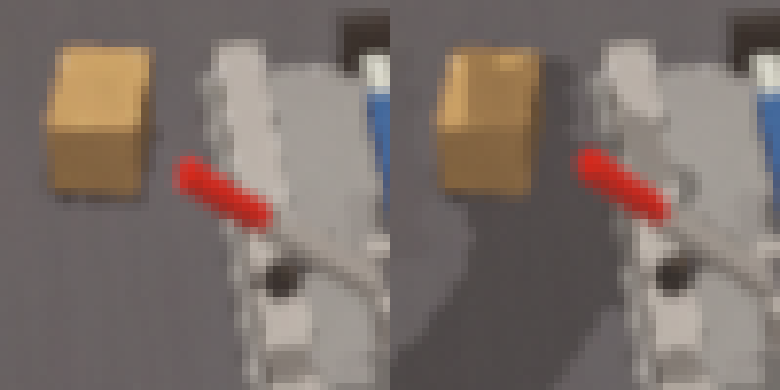

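View pics/t29.png

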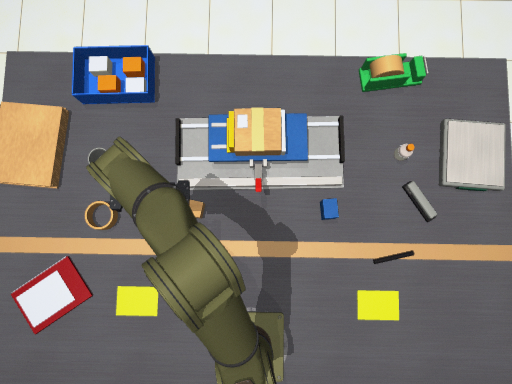

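Run:
```python
from h import *
d=load("top29")["img"]; cv2.imwrite("pics/t29c.png",cv2.resize(d[95:200,200:320],None,fx=6,fy=5.5,interpolation=cv2.INTER_CUBIC)[:,:,::-1])
```

```text
(no output)
```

View pics/t29c.png

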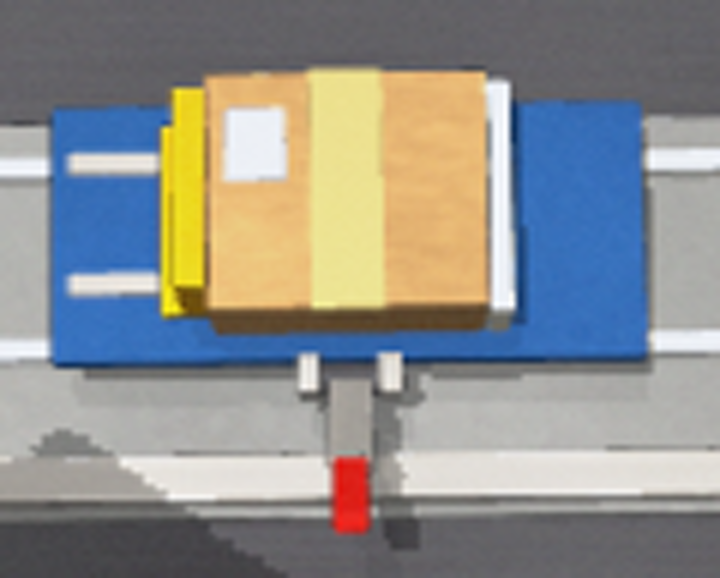

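The clamp touches the carton with no gap, at about (185, 190) in the crop. The pedal is up and the trolley is in place, so I'm handing in.

Run:
```python
from plant import job
print(job.finish_job())
```

```text
the job is handed in; nothing more can be done
None
```

I did the three steps in the order asked and handed the job in at about 32 s of the 61 s allowed; no verdict was reported.

1. **Brake on:** I pressed the pedal down with closed fingertips until the foot bit. The force held at about 16 N, and the last reading was 18.6 N. The pedal stayed down by itself at about 0.73 rad. The trolley did not move while the clamp was pushed.
2. **Clamp home:** I slid the clamp at 4–5 N until the force rose to 9.8 N at its stop. The final overhead picture shows it against the carton with no gap.
3. **Brake off:** I pinched the pad and lifted it along its arc to the hard stop, peaking at about 21 N. The final picture shows it slightly higher than where it started, and it stayed there after release.

**Final checks:** the overhead view shows the trolley shifted by about 0.4 px (roughly 1 mm), while the side view shows almost none. No contact with the other objects was felt or seen, though the arm hid the screw cup and part of the cardboard box in the last overhead picture.

**What disagreed:**
- **Fingertip position:** by contact and by camera, the fingertips were about 40 mm further back along the tool than the description says, so I set heights from contact instead.
- **First touch:** because of that, my first attempt landed on the pedal's tip with about 12 N. It did no visible harm and did not move the pedal.

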